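Close up the ham station: clamp the shank, cover the cut with its rind, clear the counter

ROBOT

A 6-joint arm with a two-finger parallel gripper is mounted at the origin on the work surface. World frame = base frame: x ahead of the robot, y to its left, z up, the work surface at z = 0. Lengths are in m, angles in rad, forces in N, time in s.
With the tool pointing down it reaches from about 0.4 to 0.825 m from the base axis. Payload 7 kg.
Tool frame: the origin (TCP) lies at the very end of the fingers, on their centre line; the grasp point (between the pads) lies 19 mm behind it; z points along the fingers, y is the direction in which the jaws open and shut (so a half turn about z gives the same grasp; the last joint's range is limited). The gripper opens to 88 mm and grips with 3 to 60 N. Pads are 19 mm wide; open, the fingers measure 130 mm over their backs; the gripper's body (78 mm by 193 mm) begins 47 mm behind the grasp point.
Start: joints at [-0.854, 0.359, 0.012, 0, -1.224, -0.288], TCP at [0.281, -0.614, 0.203] pointing down, gripper open.
Joint ranges: [-3.07, 3.07], [-1.43, 2.12], [-1.02, 1.25], [-3.03, 1.67], [-3.05, -0], [-3.03, 3.03]. Speed limits (rad/s): [2.39, 2.39, 3.01, 3.14, 3.14, 3.14].

INTERFACE

Orientations are given as [roll, pitch, yaw] about the fixed x, y, z axes, in that order (R = Rz(yaw) Ry(pitch) Rx(roll)).
In Python, from station import arm, eyes, job, outline_of gives the robot as it stands.
- The arm moves only by the tool apply_moves, never from a script. Its argument "moves" is a list of rows, each a list of 5 numbers: the opening, from -1 (shut) to 1 (fully open), then the shift along the tool's x, y, z in m, then the turn about the tool's z in rad. A call has 1 to 12 rows; each row shifts and turns the commanded pose from where the row before left it, along the tool's axes as they then stand; what a row does not reach is not made up. A row lasts 1/12 s, in which the tool goes at most 41.7 mm and 7.16 degrees, less where a joint would pass 70% of its speed; a pose out of reach is approached as far as the arm can. A call with a gripper value outside its range is refused whole. The fingers move at their own pace and stop on an object; "newtons" is the grip in N (left out, the last holds). Time passes only in rows, so rows that do not move let the fingers close. It gives the time, the measured TCP pose, the force and the opening at its end, in the units of the state.
- arm.get_state(): the state, without advancing time (a new reading comes with each control period).
- eyes.grab_frame(name): name is "scene" or "side" or "wrist"; returns a dict with "color" (384x512x3 uint8, red, green, blue), "z_map" (384x512 float32, m along the optical axis (not along the pixel's ray), 0 where there is no reading), "camera_matrix" (3x3 intrinsics, pixels), "extrinsics" (4x4, takes a point from camera to world coordinates). Camera axes: x right, y up, looking along -z (the intrinsics and any distortion apply to the point x, -y, -z); pixel columns grow to the right and rows downward; lengths in m; the calibration is good to about 2 mm. A picture is of the moment at which its call begins.
- job.job_done(): hands the job in, once; it reports no verdict.
Trained networks look in a picture, given as the dict that the camera call returned (one of the last four; its "shot" number tells which), for a name from the list of things; names that differ only in an ending like _2 or _b are one class to them, and where a whole thing is asked for, a point or a joint stands for the part that bears it (a point fixed in the world has none). Each returns a list of dicts, best first, with "score" (0 to 1); they miss things now and then, are a little off and sometimes report something else, mostly with a low value. They report only what shows in the picture. A call takes as long as a camera call. They do not tell look-alikes from the thing itself.
- outline_of(label, picture): "region" (384x512 bool, what is visible of it) and "extent" ([left, top, right, bottom] in pixels, round what is visible of it).
The state is a dict: "t": time; "q": joint angles; "qd": joint speeds; "joint_efforts": joint torques, N m; "eef_pos": TCP position; "ee_rot": TCP orientation; "force": force on the tool from outside, world axes, zero at the start; "moment": the same for the moment, N m; "width": finger opening in m.
Only numpy, scipy, OpenCV 4.12 (cv2) and the standard library are available. Lean on these libraries where they do the work, as an engineer would, in place of code of your own. Each camera call takes 0.05 s, during which the arm holds its last target.

TASK

Close up the ham for the night. First screw the shank clamp down tight with its crank, clockwise until it will turn no further; only then take every slab of rind off the board and balance them flat on the rounded top of the ham, in one row lengthwise along its ridge and over the dark cut, each resting straight on the meat and none on another. Lay the boning knife flat and lengthwise on the middle of the emptied board, and disturb neither the ham in its stand nor the jar, tin and bottle nearby.

Things in the scene. Friction and masses are not known exactly. Their poses are not given: they have to be found in the camera images.
- stand: Fixed ham stand: dark wooden T-shaped base board 25 mm thick (150 mm wide under the ham, 60 mm under the shank), steel saddle, aluminium shank clamp. Origin on the counter below the middle of the ham's thick part; y runs along the ham to the shank, z up. The clamp stands at y = 290 mm, 104 mm wide in x, its cross-beam 215 mm above the counter.
- ham: Whole ham, 5 kg, 650 mm long, loose in the saddle; y along it to the shank, z up. Thick part: round, radius 85 mm, straight for y = -130 to 130 mm; then a shank of radius 28 mm. Origin on its lowest line below the middle of the straight part, 40 mm above the counter; the ridge of the rounded top is at its z = 170 mm. On top an oval dark red cut with cream border, 270 by 140 mm.
- crank (a joint): Angle of the clamp's crank, rad, growing clockwise seen from above. Starts between 0 and 4; the pad lowers 8 mm a turn and meets the shank at about 14.0; a dead stop lies at 14.5, where the shank is gripped tight. It turns stiffly (about 2 N at its handle) and stays where it is left.
- handle (a point): Middle of the crank's upright black handle: a freely spinning round sleeve 22 mm across and 58 mm tall on the end of the crank arm, 60 mm from the screw's axis. It goes round the axis and sinks with the screw: its middle is about 289 mm above the counter at crank 0, 270 mm when tight.
- screw_axis (a point): Point of the vertical screw axis at the top of the clamp's cross-beam; fixed to the stand.
- jaw: Steel pressure pad of the clamp, 56 by 34 mm, on the screw's end inside the clamp; origin at the centre of its underside. It slides down on to the shank.
- board: Fixed wooden carving board, 130 mm in its x, 310 mm in its y, 20 mm thick; origin at the centre of its underside, on the counter.
- rind0_center (a point): Loose slab of trimmed ham rind, stiff: 64 mm long (its y), 54 mm wide (its x), 18 mm thick (its z), flat on both faces, cream fat below and brown skin above, about 60 g; either face may lie on the ham. May be absent. This point is the middle of the slab.
- rind0: The same slab, for its attitude: origin at the centre of its underside (fat side), x across its 54 mm width, y along its 64 mm length, z through its thickness.
- rind1_center (a point): Loose slab of trimmed ham rind, stiff: 64 mm long (its y), 54 mm wide (its x), 18 mm thick (its z), flat on both faces, cream fat below and brown skin above, about 60 g; either face may lie on the ham. May be absent. This point is the middle of the slab.
- rind1: The same slab, for its attitude: origin at the centre of its underside (fat side), x across its 54 mm width, y along its 64 mm length, z through its thickness.
- rind2_center (a point): Loose slab of trimmed ham rind, stiff: 64 mm long (its y), 54 mm wide (its x), 18 mm thick (its z), flat on both faces, cream fat below and brown skin above, about 60 g; either face may lie on the ham. May be absent. This point is the middle of the slab.
- rind2: The same slab, for its attitude: origin at the centre of its underside (fat side), x across its 54 mm width, y along its 64 mm length, z through its thickness.
- rind3_center (a point): Loose slab of trimmed ham rind, stiff: 64 mm long (its y), 54 mm wide (its x), 18 mm thick (its z), flat on both faces, cream fat below and brown skin above, about 60 g; either face may lie on the ham. May be absent. This point is the middle of the slab.
- rind3: The same slab, for its attitude: origin at the centre of its underside (fat side), x across its 54 mm width, y along its 64 mm length, z through its thickness.
- knife: Loose boning knife, 240 mm long, lying flat; origin on its underside where handle and blade meet, x towards the tip, z up. Black handle from x = -115 mm to 0, 26 mm wide (y), 18 mm thick; thin steel blade to x = 120 mm, about 9 mm above the underside; centre of mass at about x = -30 mm.
- knife_handle (a point): Middle of the knife's handle, 50 mm behind the body's origin, 9 mm above its underside.
- jar: Bystander, leave alone: jar with a steel lid, 68 mm across, 95 mm tall, on the counter; origin under its centre.
- tin: Bystander, leave alone: round brass-coloured tin, 84 mm across, 75 mm tall; origin under its centre.
- oil: Bystander, leave alone: green oil bottle, 64 mm across, 230 mm tall; origin under its centre.
Not all that is in view belongs to the job. What is shaped like the rind3 but yellow is not meant.

How it is judged:
On the way, in this order (a step that is already met when the one before it is completed fails the run):
1. the clamp is screwed tight on the shank before any rind is laid on the ham (value of joint crank above 14.2 rad and contact force between jaw and ham above 5 N and z of each of rind0_center, rind1_center, rind2_center, rind3_center in the frame of ham below 0.13 m), for 0.2 s.
2. every slab of rind lies balanced on the ham's ridge (x of rind0_center in the frame of ham between -0.022 and 0.022 m and y of rind0_center in the frame of ham between -0.13 and 0.13 m and z of rind0_center in the frame of ham between 0.172 and 0.187 m and angle between the z axis of each of rind0, rind1, rind2, rind3 and the z axis of ham, either way round below 0.28 rad and angle between the y axis of each of rind0, rind1, rind2, rind3 and the y axis of ham, either way round below 0.35 rad and linear speed of each of rind0, rind1, rind2, rind3 below 0.02 m/s and contact force between each of rind0, rind1, rind2, rind3 and ham above 0.2 N and contact force between each of rind0, rind1, rind2, rind3 and the fingers below 0.05 N and x of rind1_center in the frame of ham between -0.022 and 0.022 m and y of rind1_center in the frame of ham between -0.13 and 0.13 m and z of rind1_center in the frame of ham between 0.172 and 0.187 m and x of rind2_center in the frame of ham between -0.022 and 0.022 m and y of rind2_center in the frame of ham between -0.13 and 0.13 m and z of rind2_center in the frame of ham between 0.172 and 0.187 m and x of rind3_center in the frame of ham between -0.022 and 0.022 m and y of rind3_center in the frame of ham between -0.13 and 0.13 m and z of rind3_center in the frame of ham between 0.172 and 0.187 m), for 0.3 s.
At the end, for the whole second after the job is handed in: Crank past 14.2, pad pressing over 5 N; each slab at rest on the ham itself, within 22 mm of the ridge and 130 mm of mid-ham, level to 0.28 rad, lengthwise to 0.35 rad; knife at rest flat on the board, origin within 50 mm (across) and 90 mm (along) of its centre, lengthwise to 0.45 rad (all of step 2 and value of joint crank above 14.2 rad and contact force between jaw and ham above 5 N and z of knife_handle in the frame of board between 0.024 and 0.034 m and x of knife in the frame of board between -0.05 and 0.05 m and y of knife in the frame of board between -0.09 and 0.09 m and angle between the x axis of knife and the y axis of board, either way round below 0.45 rad and angle between the z axis of knife and the z axis of board, either way round below 0.15 rad and linear speed of knife below 0.02 m/s); the robot touches nothing.
It fails at once if the ham is shifted in its stand (distance of ham from where it was at the start of the episode above 0.025 m).
It fails at once if the jar is disturbed (distance of jar from where it was at the start of the episode above 0.03 m).
It fails at once if the tin is disturbed (distance of tin from where it was at the start of the episode above 0.03 m).
It fails at once if the oil is disturbed (distance of oil from where it was at the start of the episode above 0.03 m).
Of rind0, rind1, rind2, rind3 only 2 to 4 are there at a start; the rules pass over those that are not, and their reading is None.
At some moment in a run one of knife may be knocked a few centimetres aside while the robot is not near it.
Once in a run the grip may slacken for a moment while it holds something.
It also fails if it takes over 210 s, if anything falls off the work surface, if the arm or the gripper's body presses on something with over 40 N, if the wrist force passes 120 N, or if a joint passes its speed limit or range.

## Working session

There is one attempt and no reset: what is moved stays moved. The work goes in short steps, Python scripts to look and compute and a tool call to move; the robot and the scene stay as the last step left them, time stands still between calls to the robot, and variables do not carry over. Pictures are saved under pics/ and viewed, and the job is handed in when it is done.

Besides the shell and the picture viewer there is one more tool, called by a JSON object that holds its "api" and its "payload", one argument or row to a line. apply_moves: Moves the arm, as the interface text tells. Its arguments: {"type":"object","properties":{"moves":{"type":"array","items":{"type":"array","items":{"type":"number"}}},"newtons":{"type":"number"}},"required":["moves"]}

```bash
ls; mkdir -p pics
cat > h.py <<'E'
import numpy as np, cv2
from station import arm, eyes, job, outline_of
def save(f,name,s=1.5):
    im=cv2.cvtColor(f["color"],cv2.COLOR_RGB2BGR)
    cv2.imwrite("pics/"+name,cv2.resize(im,None,fx=s,fy=s,interpolation=cv2.INTER_CUBIC))
def cloud(f):
    z=f["z_map"];K=f["camera_matrix"];T=f["extrinsics"]
    v,u=np.mgrid[:z.shape[0],:z.shape[1]]
    X=(u-K[0,2])/K[0,0]*z;Y=(v-K[1,2])/K[1,1]*z
    P=np.stack([X,-Y,-z],-1)
    W=P@T[:3,:3].T+T[:3,3]
    W[z<=0]=np.nan
    return W
E
python3 - <<'E'
from h import *
print(arm.get_state())
for n in ["scene","side","wrist"]:
    f=eyes.grab_frame(n);save(f,n+"0.png");print(n,f.keys(),f["camera_matrix"].tolist(),f["extrinsics"].round(3).tolist())
    np.savez("pics/%s0.npz"%n,W=cloud(f),c=f["color"])
E
```

```text
pics
{'t': 0.0, 'q': array([-8.53924826e-01,  3.59393289e-01,  1.10692131e-02, -3.61347071e-04,
       -1.22406403e+00, -2.88084134e-01]), 'qd': array([ 1.68036429e-05, -4.17210754e-04, -6.46209595e-05, -6.34318826e-04,
        1.45849118e-04,  8.99963770e-04]), 'joint_efforts': array([ 2.41201858e-03, -5.82713914e+01,  2.93052810e+01,  6.99740499e+00,
        6.75927935e-03, -1.61017288e-04]), 'eef_pos': array([ 0.28040117, -0.61344   ,  0.20212104]), 'ee_rot': array([ 3.13996995e+00, -1.26606354e-04, -2.71292825e+00]), 'force': array([-0.35619298,  1.05625635,  0.05429749]), 'moment': array([-0.03206339, -0.03147727,  0.05523625]), 'width': 0.08771605013322661}
scene dict_keys(['color', 'z_map', 'camera_matrix', 'extrinsics', 'shot']) [[388.16798599934015, 0.0, 256.63470139096665], [0.0, 388.16798599934015, 190.01446020709298], [0.0, 0.0, 1.0]] [[-0.975, -0.148, 0.164, 0.685], [0.22, -0.659, 0.719, 0.792], [0.001, 0.738, 0.675, 0.951], [0.0, 0.0, 0.0, 1.0]]
side dict_keys(['color', 'z_map', 'camera_matrix', 'extrinsics', 'shot']) [[347.0496437059581, 0.0, 257.1845079939332], [0.0, 347.0496437059581, 184.75379738946165], [0.0, 0.0, 1.0]] [[-0.819, 0.4, -0.411, 0.068], [-0.573, -0.551, 0.606, 0.574], [0.016, 0.732, 0.681, 0.888], [0.0, 0.0, 0.0, 1.0]]
wrist dict_keys(['color', 'z_map', 'camera_matrix', 'extrinsics', 'shot']) [[297.7337763536177, 0.0, 249.0887818793418], [0.0, 297.7337763536177, 188.4355971130686], [0.0, 0.0, 1.0]] [[-0.416, -0.882, -0.221, 0.222], [0.909, -0.403, -0.103, -0.64], [0.002, -0.244, 0.97, 0.382], [0.0, 0.0, 0.0, 1.0]]
```

View pics/scene0.png

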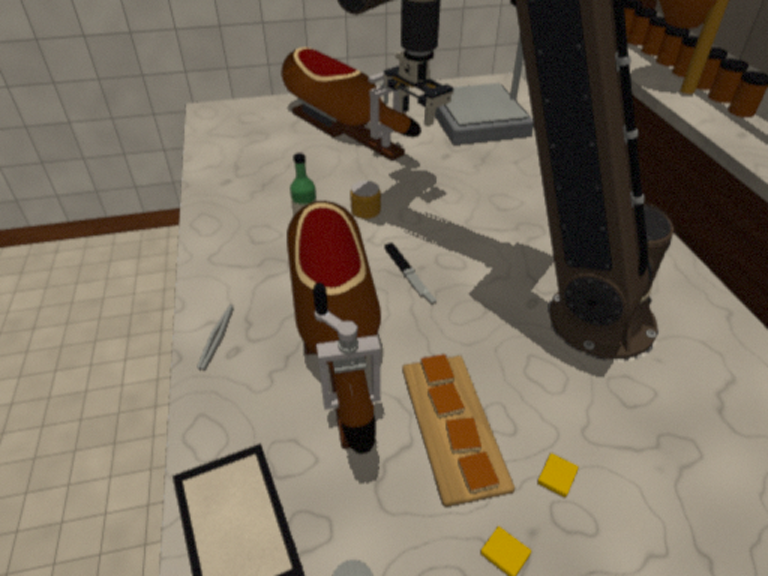

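View pics/side0.png

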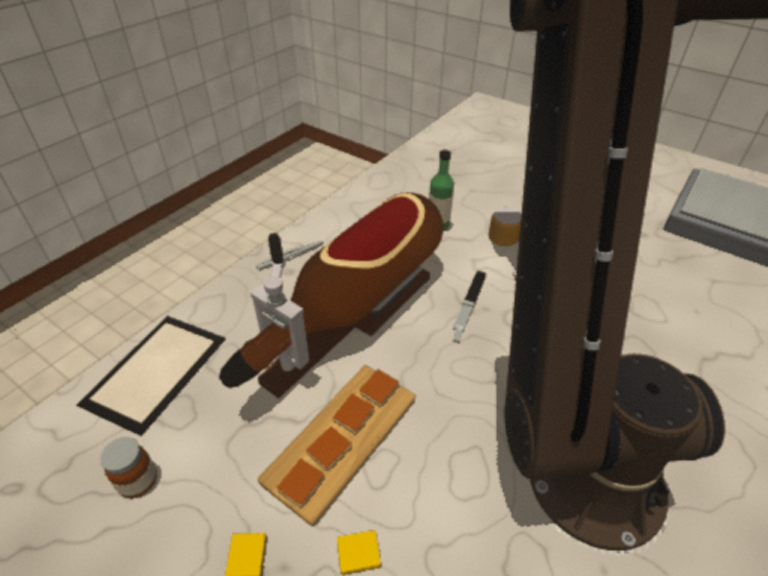

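View pics/wrist0.png

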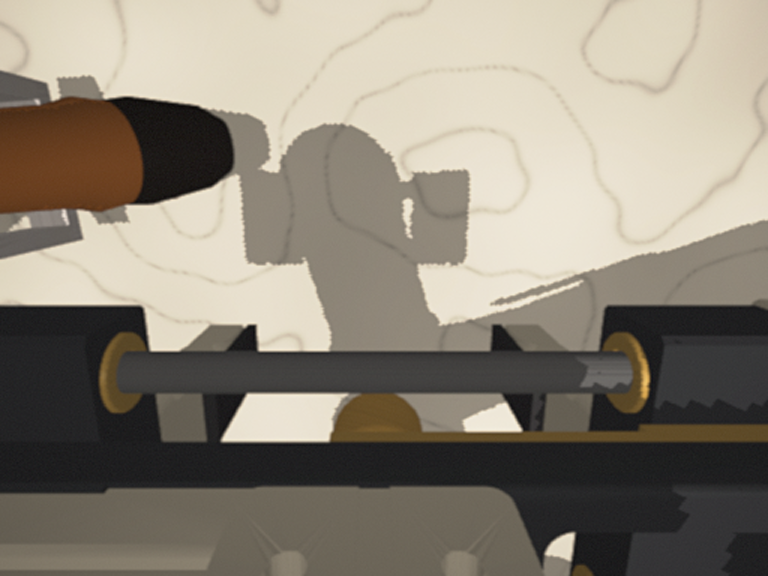

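The scene camera shows the working ham around pixel (330,270) and its clamp at (345,350). The handle is at (320,297), the board with 4 slabs at (455,430), and the knife at (410,272). There is also a decoy ham at the far end and two yellow pads. Next I measure positions.

```bash
cat > m.py <<'E'
from h import *
import sys
F={n:eyes.grab_frame(n) for n in ["scene","side"]}
for n,f in F.items():
    W=cloud(f)
    for lab in ["stand","ham","crank","jaw","board","rind0","knife","jar","tin","oil"]:
        for d in outline_of(lab,f):
            if d["score"]<0.3: continue
            P=W[d["region"]];P=P[~np.isnan(P[:,0])]
            if len(P)<5: print(n,lab,"few");continue
            lo,hi=np.percentile(P,[3,97],axis=0)
            print(n,lab,round(d["score"],2),np.round(d["extent"]).tolist(),len(P),"med",np.median(P,0).round(3),"lo",lo.round(3),"hi",hi.round(3))
E
python3 m.py
```

```text
scene stand 0.63 [203.0, 193.0, 254.0, 297.0] 1762 med [0.618 0.15  0.207] lo [ 0.552 -0.011  0.005] hi [0.653 0.169 0.308]
scene ham 0.55 [191.0, 136.0, 256.0, 302.0] 5367 med [ 0.598 -0.095  0.109] lo [ 0.512 -0.323  0.041] hi [0.671 0.246 0.211]
scene crank 0.67 [207.0, 187.0, 235.0, 229.0] 440 med [0.627 0.107 0.26 ] lo [ 0.59  -0.057  0.052] hi [0.646 0.158 0.316]
scene jaw 0.86 [205.0, 191.0, 245.0, 251.0] 540 med [0.615 0.143 0.257] lo [0.582 0.098 0.175] hi [0.644 0.16  0.316]
scene board 0.72 [267.0, 232.0, 343.0, 341.0] 2859 med [0.445 0.232 0.019] lo [0.357 0.062 0.002] hi [0.483 0.352 0.024]
scene rind0 0.94 [361.0, 303.0, 386.0, 332.0] 496 med [0.274 0.345 0.017] lo [0.242 0.311 0.006] hi [0.305 0.375 0.02 ]
scene rind0 0.87 [320.0, 349.0, 355.0, 381.0] 633 med [0.411 0.45  0.017] lo [0.381 0.419 0.01 ] hi [0.442 0.479 0.02 ]
scene rind0 0.75 [282.0, 236.0, 304.0, 258.0] 342 med [0.419 0.089 0.036] lo [0.393 0.053 0.023] hi [0.443 0.113 0.04 ]
scene rind0 0.63 [296.0, 278.0, 321.0, 306.0] 450 med [0.415 0.244 0.037] lo [0.389 0.21  0.027] hi [0.44  0.271 0.04 ]
scene rin
[... 3068 characters left out ...]
 247.0, 287.0] 434 med [0.416 0.159 0.038] lo [0.392 0.126 0.025] hi [0.444 0.186 0.041]
side knife 0.67 [302.0, 179.0, 327.0, 231.0] 385 med [ 0.386 -0.245  0.013] lo [ 0.357 -0.353 -0.   ] hi [ 0.418 -0.143  0.021]
side jar 0.82 [68.0, 294.0, 103.0, 330.0] 1082 med [0.637 0.469 0.074] lo [0.623 0.438 0.009] hi [0.679 0.497 0.097]
side tin 0.91 [325.0, 137.0, 345.0, 167.0] 474 med [ 0.43  -0.51   0.061] lo [ 0.397 -0.565  0.005] hi [ 0.469 -0.496  0.078]
side oil 0.58 [286.0, 99.0, 307.0, 154.0] 531 med [ 0.596 -0.464  0.134] lo [ 0.577 -0.547  0.004] hi [ 0.632 -0.444  0.227]
side oil 0.4 [226.0, 264.0, 245.0, 290.0] 423 med [0.415 0.157 0.038] lo [0.393 0.125 0.027] hi [0.443 0.186 0.041]
```

```bash
cat > m2.py <<'E'
from h import *
from scipy.optimize import least_squares
F={n:eyes.grab_frame(n) for n in ["scene","side"]}
for n,f in F.items():
    W=cloud(f)
    d=outline_of("ham",f)[0];P=W[d["region"]];P=P[~np.isnan(P[:,0])]
    H=P[(P[:,2]>0.1)&(P[:,1]<0.05)&(P[:,1]>-0.3)]
    # fit capsule-ish cylinder: x = a+b*y, z=zc, R
    def res(p,H=H): 
        a,b,z0,R=p
        dx=(H[:,0]-a-b*(H[:,1]+0.13))/np.sqrt(1+b*b); return np.hypot(dx,H[:,2]-z0)-R
    H=H[(H[:,1]>-0.25)&(H[:,1]<-0.02)]
    r=least_squares(lambda p:res(p,H),[0.6,0,0.125,0.085],loss="soft_l1",f_scale=0.002);print(n,"ham a,b,zc,R",r.x.round(4),np.median(abs(r.fun)))
    A=W.reshape(-1,3)
    # ham extents along y at zslice
    d=outline_of("ham",f)[0];
    print(" ham y range",np.percentile(P[:,1],[0.5,2,98,99.5]).round(3))
    # shank pts
    S=P[(P[:,1]>0.18)];print(" shank n",len(S),S.mean(0).round(3),S.max(0).round(3))
    # clamp region
    C=A[(A[:,0]>0.5)&(A[:,0]<0.75)&(A[:,1]>0)&(A[:,1]<0.3)&(A[:,2]>0.2)]
    for lo,hi in [(0.2,0.21),(0.21,0.22),(0.22,0.235),(0.235,0.25),(0.25,0.26),(0.26,0.27),(0.27,0.28),(0.28,0.3),(0.3,0.325),(.325,.35)]:
        c=C[(C[:,2]>lo)&(C[:,2]<=hi)]
        if len(c): print("  z",lo,hi,len(c),np.percentile(c,[3,50,97],axis=0)[:,:2].round(3).tolist())
    # slabs
    for d in outline_of("rind0",f):
        P=W[d["region"]];P=P[P[:,2]>0.032]
        m=np.median(P,0)
        if not(0.032<m[2]<0.045): continue
        r=cv2.minAreaRect(P[abs(P[:,2]-m[2])<0.004][:,:2].astype(np.float32)*1000);print(" slab",round(d["score"],2),np.round(r[0]),np.round(r[1]),round(r[2],1))
    # board
    B=A[(A[:,0]>0.3)&(A[:,0]<0.52)&(A[:,1]>0.02)&(A[:,1]<0.42)&(A[:,2]>0.014)&(A[:,2]<0.045)]
    B=B[~((B[:,1]>0.3)&(B[:,0]<0.33))]
    d=outline_of("board",f)[0];P=W[d["region"]];P=P[(P[:,2]>0.016)&(P[:,2]<0.05)]
    r=cv2.minAreaRect(P[:,:2].astype(np.float32)*1000);print(" board",np.round(r[0]),np.round(r[1]),round(r[2],1))
    for d in outline_of("knife",f)[:1]:
        P=W[d["region"]];P=P[P[:,2]<.03];P=P[P[:,2]>0.004]
        r=cv2.minAreaRect(P[:,:2].astype(np.float32)*1000);print(" knife",np.round(r[0]),np.round(r[1]),round(r[2],1))
        for c in (P[P[:,2]>0.015],P[P[:,2]<0.015]): print("   ",c.mean(0).round(3),c.min(0).round(3),c.max(0).round(3))
E
python3 m2.py
```

```text
Traceback (most recent call last):
  File "m2.py", line 6, in <module>
    d=outline_of("ham",f)[0];P=W[d["region"]];P=P[~np.isnan(P[:,0])]
      ~~~~~~~~~~~~~~~~~~~^^^
IndexError: list index out of range
```

```bash
python3 - <<'E'
import numpy as np,cv2
for n,b in [("scene",(180,180,270,310)),("side",(140,140,230,270))]:
    c=np.load(f"pics/{n}0.npz")["c"];x0,y0,x1,y1=b
    cv2.imwrite(f"pics/{n}crop.png",cv2.resize(c[y0:y1,x0:x1,::-1],None,fx=4.4,fy=4.4,interpolation=cv2.INTER_CUBIC))
E
cat >> h.py <<'E'
def out(lab,f,k=5):
    for _ in range(k):
        r=outline_of(lab,f)
        if r: return r
    return []
E
sed -i 's/outline_of(/out(/g' m2.py; python3 m2.py
```

```text
scene ham a,b,zc,R [0.5936 0.0303 0.1255 0.0849] 0.0007705812725276595
 ham y range [-0.342 -0.329  0.258  0.274]
 shank n 677 [0.603 0.226 0.102] [0.634 0.284 0.129]
  z 0.2 0.21 108 [[0.554, 0.003], [0.602, 0.158], [0.652, 0.161]]
  z 0.21 0.22 322 [[0.553, 0.128], [0.605, 0.148], [0.651, 0.159]]
  z 0.22 0.235 89 [[0.587, 0.137], [0.603, 0.149], [0.617, 0.16]]
  z 0.235 0.25 29 [[0.591, 0.101], [0.612, 0.152], [0.646, 0.159]]
  z 0.25 0.26 176 [[0.591, 0.1], [0.617, 0.128], [0.645, 0.159]]
  z 0.26 0.27 79 [[0.589, 0.099], [0.607, 0.14], [0.646, 0.156]]
  z 0.27 0.28 21 [[0.629, 0.098], [0.639, 0.104], [0.647, 0.106]]
  z 0.28 0.3 51 [[0.627, 0.098], [0.638, 0.103], [0.647, 0.106]]
  z 0.3 0.325 77 [[0.628, 0.089], [0.637, 0.101], [0.646, 0.106]]
 slab 0.87 [422. 158.] [54. 65.] 5.1
 slab 0.77 [417.  82.] [66. 53.] 89.2
 slab 0.7 [414. 239.] [65. 53.] 84.1
 slab 0.58 [413. 316.] [52. 63.] 3.6
  return _methods._mean(a, axis=axis, dtype=dtype,
  ret = um.true_divide(
Traceback (most recent call last):
  File "m2.py", line 34, in <module>
    d=out("board",f)[0];P=W[d["region"]];P=P[(P[:,2]>0.016)&(P[:,2]<0.05)]
      ~~~~~~~~~~~~~~^^^
IndexError: list index out of range
```

View pics/scenecrop.png

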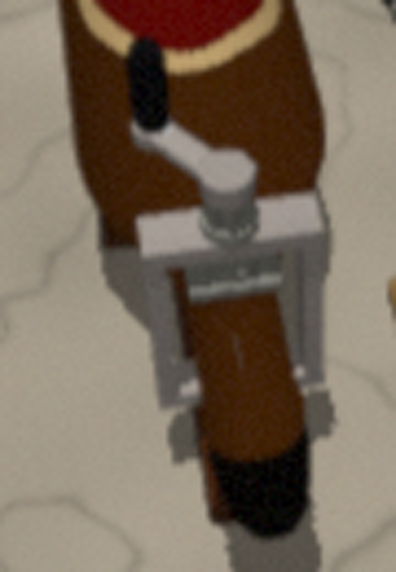

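View pics/sidecrop.png

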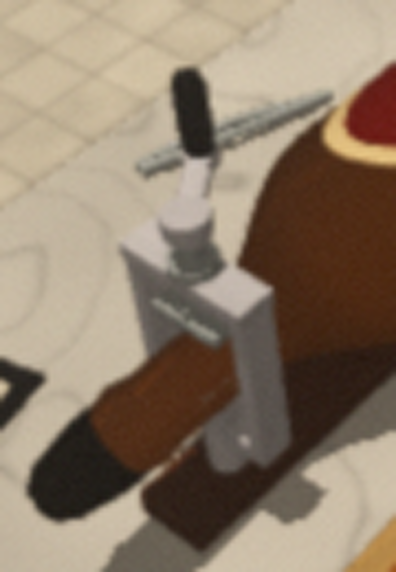

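```bash
cat > m3.py <<'E'
from h import *
from scipy.optimize import least_squares
def box(A,x0,x1,y0,y1,z0,z1): return A[(A[:,0]>x0)&(A[:,0]<x1)&(A[:,1]>y0)&(A[:,1]<y1)&(A[:,2]>z0)&(A[:,2]<z1)]
def rect(P): 
    r=cv2.minAreaRect(P[:,:2].astype(np.float32)*1000); return np.round(r[0],1).tolist(),np.round(r[1],1).tolist(),round(r[2],1)
for n in ["scene","side"]:
    f=eyes.grab_frame(n);W=cloud(f);A=W.reshape(-1,3);A=A[~np.isnan(A[:,0])]
    H=box(A,.48,.72,-.25,-.02,.11,.23)
    def res(p): 
        a,b,z0=p;dx=(H[:,0]-a-b*(H[:,1]+0.13))/np.sqrt(1+b*b); return np.hypot(dx,H[:,2]-z0)-.085
    r=least_squares(res,[0.6,0,0.125],loss="soft_l1",f_scale=0.002);print(n,"ham a,b,zc",r.x.round(4),np.median(abs(r.fun)))
    for nm,b in [("beam",(.5,.7,.1,.2,.2,.221)),("hub",(.55,.65,.13,.18,.24,.275)),("handle",(.5,.75,0,.25,.28,.33))]:
        c=box(A,*b);print(nm,len(c),np.percentile(c,[2,50,98],axis=0).round(4).tolist(),rect(c))
    B=box(A,.3,.54,.02,.42,.015,.045);B=B[~((B[:,1]>0.29)&(B[:,0]<0.335))];print("board",rect(B))
    K=box(A,.3,.5,-.42,-.08,.006,.03);print("knife",len(K),rect(K)); k=K[K[:,2]>.0145];print(" handle",k.mean(0).round(3),rect(k))
    for d in out("rind0",f):
        P=W[d["region"]];P=P[~np.isnan(P[:,0])];m=np.percentile(P[:,2],70)
        if not(0.034<m<0.045): continue
        print(" slab",round(d["score"],2),rect(P[abs(P[:,2]-m)<0.005]))
E
python3 m3.py
```

```text
scene ham a,b,zc [0.5937 0.0302 0.1254] 0.0007969957032599589
beam 426 [[0.5519, 0.1293, 0.2017], [0.6052, 0.1527, 0.214], [0.6526, 0.1605, 0.2197]] ([602.1, 144.4], [33.7, 103.7], 88.7)
hub 155 [[0.5883, 0.1306, 0.245], [0.6038, 0.1496, 0.2594], [0.6193, 0.16, 0.2631]] ([602.6, 143.7], [29.7, 36.6], 16.7)
handle 130 [[0.6268, 0.0885, 0.2806], [0.6373, 0.1022, 0.3031], [0.6473, 0.1066, 0.3178]] ([636.9, 96.9], [20.6, 20.4], 61.7)
board ([418.8, 231.5], [376.2, 129.5], 89.4)
knife 304 ([391.1, -263.2], [107.7, 273.8], 2.0)
 handle [ 0.405 -0.295  0.017] ([405.5, -296.5], [28.3, 128.2], 13.6)
 slab 0.91 ([417.5, 82.9], [61.9, 49.6], 89.4)
 slab 0.66 ([413.2, 315.6], [51.2, 63.2], 0.5)
 slab 0.64 ([421.6, 157.5], [53.2, 63.8], 4.0)
 slab 0.58 ([414.7, 239.2], [66.0, 52.7], 82.4)
side ham a,b,zc [0.5912 0.0299 0.1265] 0.0008256772133462958
beam 318 [[0.5468, 0.1277, 0.2021], [0.5804, 0.1483, 0.2147], [0.6495, 0.1575, 0.2197]] ([599.6, 141.9], [32.3, 106.4], 88.4)
hub 130 [[0.5845, 0.131, 0.2441], [0.594, 0.1459, 0.2601], [0.6135, 0.1566, 0.2634]] ([598.2, 143.3], [31.1, 27.7], 16.3)
handle 117 [[0.6232, 0.0859, 0.2812], [0.6293, 0.0966, 0.3034], [0.6417, 0.104, 0.3182]] ([632.5, 94.2], [21.1, 19.4], 30.7)
board ([415.7, 230.5], [377.9, 130.5], 89.0)
knife 346 ([400.6, -247.6], [272.1, 142.1], 79.2)
 handle [ 0.398 -0.293  0.018] ([387.5, -246.6], [24.9, 235.7], 12.9)
 slab 0.94 ([409.6, 314.1], [54.4, 64.0], 1.5)
 slab 0.87 ([412.7, 80.1], [52.2, 64.9], 1.8)
 slab 0.66 ([418.9, 154.7], [53.1, 64.1], 2.7)
 slab 0.62 ([410.8, 237.5], [63.2, 53.8], 84.9)
```

{"api": "apply_moves", "payload": {
  "moves": [
    [1, 0, 0, -0.017, -0.1142],
    [1, 0, 0, -0.017, -0.1142],
    [1, 0, 0, -0.017, -0.1142],
    [1, 0, 0, -0.017, -0.1142],
    [1, 0, 0, -0.017, -0.1142],
    [1, 0, 0, -0.017, -0.1142],
    [1, 0, 0, -0.017, -0.1142],
    [1, 0, 0, -0.017, -0.1142],
    [1, 0, 0, -0.017, -0.1142],
    [1, 0, 0, -0.017, -0.1142]
  ]
}}

```text
t: 2.93
eef_pos: [0.2806, -0.6138, 0.374]
ee_rot: [-3.142, -0.0, -1.565]
force: [-0.2, -1.4, 0.4]
width: 0.0876
```

{"api": "apply_moves", "payload": {
  "moves": [
    [1, -0.0295, -0.01475, 0, 0],
    [1, -0.0295, -0.01475, 0, 0],
    [1, -0.0295, -0.01475, 0, 0],
    [1, -0.0295, -0.01475, 0, 0],
    [1, -0.0295, -0.01475, 0, 0],
    [1, -0.0295, -0.01475, 0, 0],
    [1, -0.0295, -0.01475, 0, 0],
    [1, -0.0295, -0.01475, 0, 0],
    [1, -0.0295, -0.01475, 0, 0],
    [1, -0.0295, -0.01475, 0, 0],
    [1, -0.0295, -0.01475, 0, 0],
    [1, -0.0295, -0.01475, 0, 0]
  ]
}}

```text
t: 3.93
eef_pos: [0.4579, -0.2583, 0.3734]
ee_rot: [-3.141, -0.0, -1.571]
force: [0.2, -0.4, 1.2]
width: 0.0878
```

{"api": "apply_moves", "payload": {
  "moves": [
    [1, -0.0295, -0.01475, 0, 0],
    [1, -0.0295, -0.01475, 0, 0],
    [1, -0.0295, -0.01475, 0, 0],
    [1, -0.0295, -0.01475, 0, 0],
    [1, -0.0295, -0.01475, 0, 0],
    [1, -0.0295, -0.01475, 0, 0],
    [1, -0.0295, -0.01475, 0, 0],
    [1, -0.0295, -0.01475, 0, 0],
    [1, -0.0295, -0.01475, 0, 0],
    [1, -0.0295, -0.01475, 0, 0],
    [1, -0.0295, -0.01475, 0, 0],
    [1, -0.0295, -0.01475, 0, 0]
  ]
}}

```text
t: 4.93
eef_pos: [0.6351, 0.0957, 0.3733]
ee_rot: [-3.141, 0.0, -1.571]
force: [0.7, -0.7, 1.4]
width: 0.0873
```

Run:
```python
from h import *
s=arm.get_state();print(s["t"],s["eef_pos"].round(4),s["ee_rot"].round(3),s["q"].round(3))
f=eyes.grab_frame("wrist");save(f,"wrist1.png");W=cloud(f);A=W.reshape(-1,3);A=A[~np.isnan(A[:,0])]
print(f["extrinsics"].round(3).tolist())
np.savez("pics/w1.npz",W=W,c=f["color"])
c=A[(A[:,2]>.27)&(A[:,2]<.33)&(A[:,1]<.2)&(A[:,0]>.5)&(A[:,0]<.75)];print(len(c))
if len(c):print(np.percentile(c,[2,50,98],axis=0).round(4))
```

```text
4.9333 [0.6351 0.0957 0.3733] [-3.141  0.    -1.571] [ 0.453  0.251  0.236  0.    -1.556 -0.453]
[[-1.0, 0.0, -0.0, 0.636], [-0.0, -0.97, -0.244, 0.031], [-0.0, -0.244, 0.97, 0.553], [0.0, 0.0, 0.0, 1.0]]
661
[[0.6265 0.083  0.2773]
 [0.6367 0.0895 0.3131]
 [0.6461 0.1015 0.3166]]
```

Run:
```python
from h import *
W=np.load("pics/w1.npz")["W"];A=W.reshape(-1,3)
for lo,hi in [(.316,.33),(.31,.316),(.3,.31),(.29,.3),(.27,.29),(.25,.27)]:
    c=A[(A[:,2]>lo)&(A[:,2]<hi)&(A[:,1]<.2)&(A[:,0]>.5)&(A[:,0]<.75)]
    if len(c):print(lo,len(c),np.percentile(c,[1,50,99],axis=0).round(4).tolist())
```

```text
0.316 64 [[0.6293, 0.0865, 0.316], [0.6359, 0.0937, 0.3162], [0.6436, 0.1001, 0.3177]]
0.31 347 [[0.6275, 0.0843, 0.3101], [0.6367, 0.0924, 0.3149], [0.6456, 0.1021, 0.316]]
0.3 117 [[0.6257, 0.0831, 0.3001], [0.6367, 0.0859, 0.3079], [0.6469, 0.1038, 0.3099]]
0.29 56 [[0.626, 0.0825, 0.2906], [0.6368, 0.0844, 0.2954], [0.6469, 0.0924, 0.3]]
0.27 77 [[0.6257, 0.0826, 0.2709], [0.6359, 0.0841, 0.2825], [0.6465, 0.0911, 0.2896]]
0.25 1186 [[0.5876, 0.0829, 0.2513], [0.6102, 0.1309, 0.2582], [0.6452, 0.1536, 0.2635]]
```

View pics/wrist1.png

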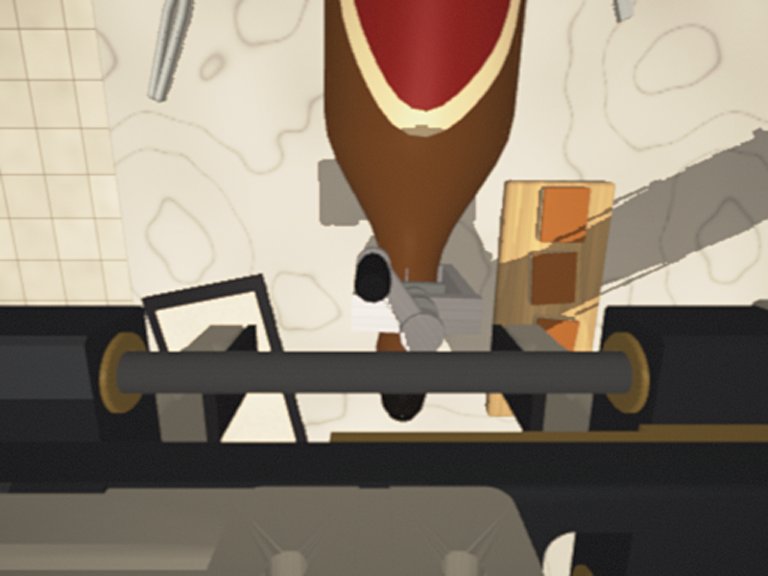

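{"api": "apply_moves", "payload": {
  "moves": [
    [0.2, 0.0017, 0, 0.02, 0],
    [0.2, 0, 0, 0.02, 0],
    [0.2, 0, 0, 0.02, 0],
    [0.2, 0, 0, 0.02, 0],
    [0.2, 0, 0, 0.021, 0],
    [-1, 0, 0, 0, 0],
    [-1, 0, 0, 0, 0],
    [-1, 0, 0, 0, 0],
    [-1, 0, 0, 0, 0],
    [-1, 0, 0, 0, 0],
    [-1, 0, 0, 0, 0]
  ],
  "newtons": 15
}}

```text
t: 5.9
eef_pos: [0.6354, 0.0925, 0.2734]
ee_rot: [-3.139, 0.001, -1.571]
force: [1.6, -0.1, 2.3]
width: 0.0214
```

```bash
cat > circ.py <<'E'
import numpy as np,sys,json
# args: cx cy x0 y0 step n  [zper rad]
cx,cy,x0,y0,st=map(float,sys.argv[1:6]);n=int(sys.argv[6])
ph=np.arctan2(y0-cy,x0-cx)
ax,ay,az=x0,y0,0
rows=[]
ex,ey=x0,y0 # accumulate rounding
for i in range(1,n+1):
    a=ph-st*i
    X,Y=cx+.06*np.cos(a),cy+.06*np.sin(a)
    dx,dy=round(-(Y-ey),4),round(-(X-ex),4);ey-=dx;ex-=dy
    rows.append([-1,dx,dy,round(.00127*st,4),0])
print(ph,json.dumps(rows),"end",round(ex,4),round(ey,4))
E
python3 circ.py .6012 .1435 .6354 .0935 .1 12
```

```text
-0.970889523689019 [[-1, 0.0027, 0.0054, 0.0001, 0], [-1, 0.0026, 0.0054, 0.0001, 0], [-1, 0.002, 0.0057, 0.0001, 0], [-1, 0.0015, 0.0058, 0.0001, 0], [-1, 0.0009, 0.0059, 0.0001, 0], [-1, 0.0003, 0.006, 0.0001, 0], [-1, -0.0003, 0.006, 0.0001, 0], [-1, -0.0009, 0.0059, 0.0001, 0], [-1, -0.0015, 0.0058, 0.0001, 0], [-1, -0.002, 0.0057, 0.0001, 0], [-1, -0.0026, 0.0054, 0.0001, 0], [-1, -0.0032, 0.0051, 0.0001, 0]] end 0.5673 0.094
```

{"api": "apply_moves", "payload": {
  "moves": [
    [-1, 0.0027, 0.0054, 0.0001, 0],
    [-1, 0.0026, 0.0054, 0.0001, 0],
    [-1, 0.002, 0.0057, 0.0001, 0],
    [-1, 0.0015, 0.0058, 0.0001, 0],
    [-1, 0.0009, 0.0059, 0.0001, 0],
    [-1, 0.0003, 0.006, 0.0001, 0],
    [-1, -0.0003, 0.006, 0.0001, 0],
    [-1, -0.0009, 0.0059, 0.0001, 0],
    [-1, -0.0015, 0.0058, 0.0001, 0],
    [-1, -0.002, 0.0057, 0.0001, 0],
    [-1, -0.0026, 0.0054, 0.0001, 0],
    [-1, -0.0032, 0.0051, 0.0001, 0]
  ]
}}

```text
t: 6.9
eef_pos: [0.566, 0.0929, 0.2716]
ee_rot: [-3.14, 0.0, -1.571]
force: [1.3, -0.3, 4.7]
width: 0.0217
```

```bash
python3 - <<'E'
from h import *
f=eyes.grab_frame("wrist");save(f,"wrist2.png")
f=eyes.grab_frame("side");save(f,"side2.png")
E
python3 circ.py .6012 .1435 .5673 .094 .2 12
```

```text
-2.171280945034659 [[-1, -0.0077, 0.0092, 0.0003, 0], [-1, -0.0094, 0.0074, 0.0003, 0], [-1, -0.0107, 0.0054, 0.0003, 0], [-1, -0.0115, 0.0032, 0.0003, 0], [-1, -0.012, 0.0009, 0.0003, 0], [-1, -0.0119, -0.0016, 0.0003, 0], [-1, -0.0113, -0.0039, 0.0003, 0], [-1, -0.0103, -0.006, 0.0003, 0], [-1, -0.009, -0.008, 0.0003, 0], [-1, -0.0071, -0.0096, 0.0003, 0], [-1, -0.0051, -0.0108, 0.0003, 0], [-1, -0.0029, -0.0117, 0.0003, 0]] end 0.5928 0.2029
```

View pics/wrist2.png

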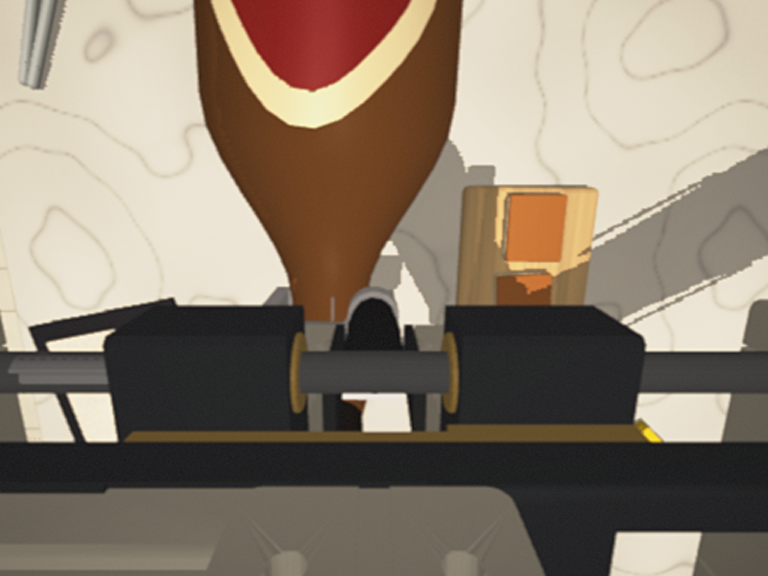

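View pics/side2.png

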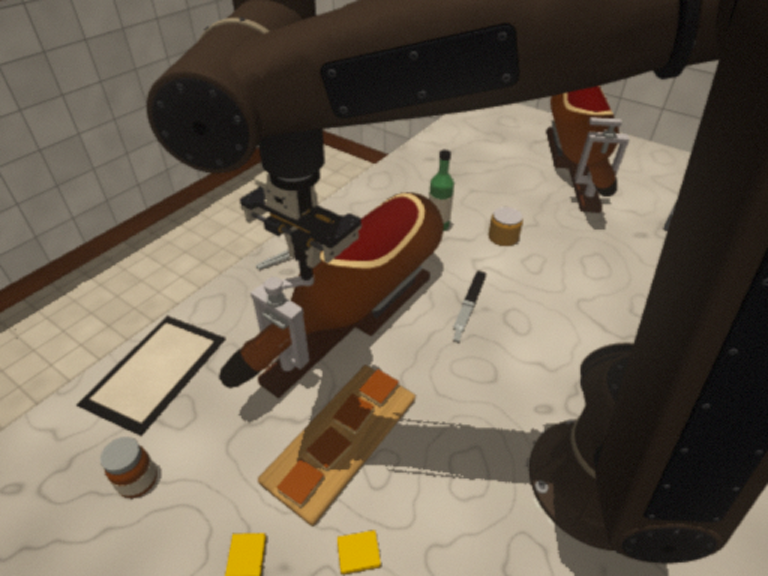

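The handle sits between the jaws at (373,330) and the crank follows with low forces, so I carry on turning.

{"api": "apply_moves", "payload": {
  "moves": [
    [-1, -0.0077, 0.0092, 0.0003, 0],
    [-1, -0.0094, 0.0074, 0.0003, 0],
    [-1, -0.0107, 0.0054, 0.0003, 0],
    [-1, -0.0115, 0.0032, 0.0003, 0],
    [-1, -0.012, 0.0009, 0.0003, 0],
    [-1, -0.0119, -0.0016, 0.0003, 0],
    [-1, -0.0113, -0.0039, 0.0003, 0],
    [-1, -0.0103, -0.006, 0.0003, 0],
    [-1, -0.009, -0.008, 0.0003, 0],
    [-1, -0.0071, -0.0096, 0.0003, 0],
    [-1, -0.0051, -0.0108, 0.0003, 0],
    [-1, -0.0029, -0.0117, 0.0003, 0]
  ]
}}

```text
t: 8.0
eef_pos: [0.5922, 0.2022, 0.2681]
ee_rot: [3.142, -0.001, -1.57]
force: [-2.0, -3.0, 9.5]
width: 0.0214
```

```bash
python3 circ.py .6012 .1435 .5928 .2029 .2 12
python3 - <<'E'
from h import *
f=eyes.grab_frame("wrist");save(f,"wrist3.png")
E
```

```text
1.7112789551852936 [[-1, -0.0005, -0.012, 0.0003, 0], [-1, 0.0019, -0.0118, 0.0003, 0], [-1, 0.0042, -0.0112, 0.0003, 0], [-1, 0.0064, -0.0102, 0.0003, 0], [-1, 0.0082, -0.0087, 0.0003, 0], [-1, 0.0098, -0.0068, 0.0003, 0], [-1, 0.011, -0.0048, 0.0003, 0], [-1, 0.0117, -0.0025, 0.0003, 0], [-1, 0.012, -0.0002, 0.0003, 0], [-1, 0.0118, 0.0023, 0.0003, 0], [-1, 0.0111, 0.0045, 0.0003, 0], [-1, 0.0099, 0.0067, 0.0003, 0]] end 0.6475 0.1054
```

View pics/wrist3.png

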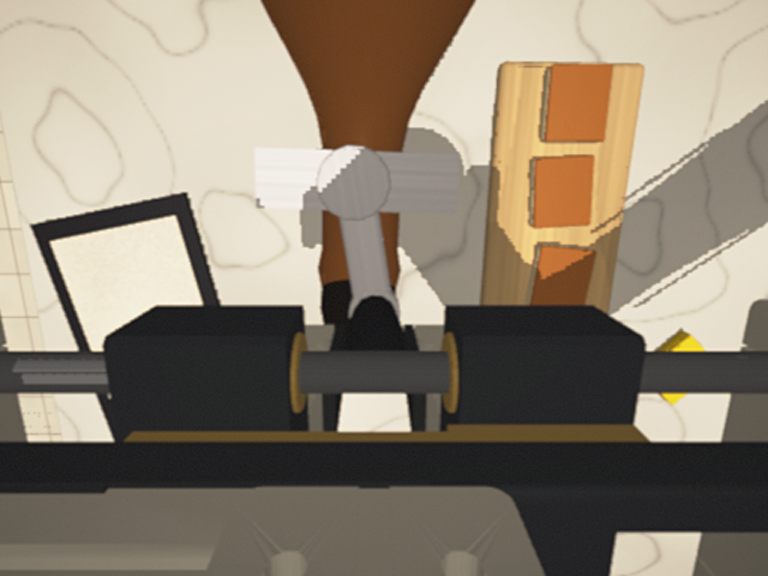

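{"api": "apply_moves", "payload": {
  "moves": [
    [-1, -0.0005, -0.012, 0.0001, 0],
    [-1, 0.0019, -0.0118, 0.0001, 0],
    [-1, 0.0042, -0.0112, 0.0001, 0],
    [-1, 0.0064, -0.0102, 0.0001, 0],
    [-1, 0.0082, -0.0087, 0.0001, 0],
    [-1, 0.0098, -0.0068, 0.0001, 0],
    [-1, 0.011, -0.0048, 0.0001, 0],
    [-1, 0.0117, -0.0025, 0.0001, 0],
    [-1, 0.012, -0.0002, 0.0002, 0],
    [-1, 0.0118, 0.0023, 0.0002, 0],
    [-1, 0.0111, 0.0045, 0.0002, 0],
    [-1, 0.0099, 0.0067, 0.0002, 0]
  ]
}}

```text
t: 9.05
eef_pos: [0.6479, 0.1044, 0.2658]
ee_rot: [-3.14, 0.001, -1.571]
force: [3.4, 0.2, 3.8]
width: 0.0214
```

```bash
python3 circ.py .6012 .1435 .6475 .1054 .2 12
```

```text
-0.6885457437800981 [[-1, 0.0085, 0.0085, 0.0003, 0], [-1, 0.0066, 0.01, 0.0003, 0], [-1, 0.0044, 0.0111, 0.0003, 0], [-1, 0.0022, 0.0118, 0.0003, 0], [-1, -0.0002, 0.0119, 0.0003, 0], [-1, -0.0026, 0.0117, 0.0003, 0], [-1, -0.0049, 0.011, 0.0003, 0], [-1, -0.0069, 0.0098, 0.0003, 0], [-1, -0.0087, 0.0082, 0.0003, 0], [-1, -0.0102, 0.0062, 0.0003, 0], [-1, -0.0113, 0.0042, 0.0003, 0], [-1, -0.0118, 0.0018, 0.0003, 0]] end 0.5413 0.1403
```

{"api": "apply_moves", "payload": {
  "moves": [
    [-1, 0.0085, 0.0085, 0.0002, 0],
    [-1, 0.0066, 0.01, 0.0002, 0],
    [-1, 0.0044, 0.0111, 0.0002, 0],
    [-1, 0.0022, 0.0118, 0.0002, 0],
    [-1, -0.0002, 0.0119, 0.0002, 0],
    [-1, -0.0026, 0.0117, 0.0002, 0],
    [-1, -0.0049, 0.011, 0.0002, 0],
    [-1, -0.0069, 0.0098, 0.0002, 0],
    [-1, -0.0087, 0.0082, 0.0002, 0],
    [-1, -0.0102, 0.0062, 0.0002, 0],
    [-1, -0.0113, 0.0042, 0.0002, 0],
    [-1, -0.0118, 0.0018, 0.0002, 0]
  ]
}}

```text
t: 10.05
eef_pos: [0.5402, 0.1406, 0.2626]
ee_rot: [-3.141, -0.0, -1.57]
force: [10.1, -2.1, -7.0]
width: 0.0214
```

```bash
python3 circ.py .6012 .1435 .5413 .1403 .2 12;python3 - <<'E'
from h import *
f=eyes.grab_frame("wrist");save(f,"wrist4.png")
E
```

```text
-3.0882210177096456 [[-1, -0.012, -0.0005, 0.0003, 0], [-1, -0.0116, -0.003, 0.0003, 0], [-1, -0.0108, -0.0051, 0.0003, 0], [-1, -0.0096, -0.0073, 0.0003, 0], [-1, -0.0079, -0.0089, 0.0003, 0], [-1, -0.006, -0.0104, 0.0003, 0], [-1, -0.0038, -0.0114, 0.0003, 0], [-1, -0.0015, -0.0119, 0.0003, 0], [-1, 0.0009, -0.0119, 0.0003, 0], [-1, 0.0033, -0.0115, 0.0003, 0], [-1, 0.0055, -0.0107, 0.0003, 0], [-1, 0.0075, -0.0093, 0.0003, 0]] end 0.6432 0.1863
```

View pics/wrist4.png

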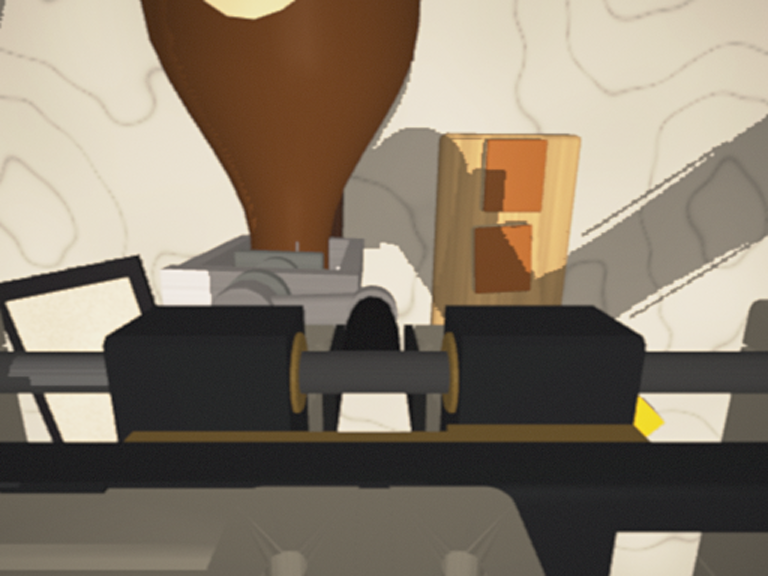

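{"api": "apply_moves", "payload": {
  "moves": [
    [-1, -0.012, -0.001, 0.0004, 0],
    [-1, -0.0116, -0.0035, 0.0004, 0],
    [-1, -0.0108, -0.0051, 0.0003, 0],
    [-1, -0.0096, -0.0073, 0.0003, 0],
    [-1, -0.0079, -0.0089, 0.0003, 0],
    [-1, -0.006, -0.0104, 0.0003, 0],
    [-1, -0.0038, -0.0114, 0.0003, 0],
    [-1, -0.0015, -0.0119, 0.0003, 0],
    [-1, 0.0009, -0.0119, 0.0003, 0],
    [-1, 0.0033, -0.0115, 0.0003, 0],
    [-1, 0.0055, -0.0107, 0.0003, 0],
    [-1, 0.0075, -0.0093, 0.0003, 0]
  ]
}}

```text
t: 11.1
eef_pos: [0.6431, 0.1857, 0.2593]
ee_rot: [3.14, -0.001, -1.57]
force: [-3.7, -0.6, 5.5]
width: 0.0215
```

```bash
python3 circ.py .6022 .1435 .6442 .1863 .12 12
```

```text
0.7948318458034487 [[-1, 0.0053, -0.0048, 0.0002, 0], [-1, 0.0059, -0.0042, 0.0002, 0], [-1, 0.0063, -0.0034, 0.0002, 0], [-1, 0.0067, -0.0027, 0.0002, 0], [-1, 0.007, -0.0018, 0.0002, 0], [-1, 0.0071, -0.0009, 0.0002, 0], [-1, 0.0072, -0.0001, 0.0002, 0], [-1, 0.0072, 0.0007, 0.0002, 0], [-1, 0.007, 0.0016, 0.0002, 0], [-1, 0.0068, 0.0025, 0.0002, 0], [-1, 0.0064, 0.0032, 0.0002, 0], [-1, 0.006, 0.004, 0.0002, 0]] end 0.6501 0.1074
```

{"api": "apply_moves", "payload": {
  "moves": [
    [-1, 0.0053, -0.0048, 0.0001, 0],
    [-1, 0.0059, -0.0042, 0.0001, 0],
    [-1, 0.0063, -0.0034, 0.0001, 0],
    [-1, 0.0067, -0.0027, 0.0001, 0],
    [-1, 0.007, -0.0018, 0.0002, 0],
    [-1, 0.0071, -0.0009, 0.0001, 0],
    [-1, 0.0072, -0.0001, 0.0002, 0],
    [-1, 0.0072, 0.0007, 0.0001, 0],
    [-1, 0.007, 0.0016, 0.0002, 0],
    [-1, 0.0068, 0.0025, 0.0001, 0],
    [-1, 0.0064, 0.0032, 0.0002, 0],
    [-1, 0.006, 0.004, 0.0001, 0]
  ]
}}

```text
t: 12.1
eef_pos: [0.6492, 0.1056, 0.2578]
ee_rot: [-3.141, 0.0, -1.571]
force: [0.6, 1.2, 1.8]
width: 0.0218
```

```bash
python3 circ.py .6022 .1435 .6501 .1074 .1 12
```

```text
-0.6458352159249492 [[-1, 0.0046, 0.0038, 0.0001, 0], [-1, 0.0042, 0.0043, 0.0001, 0], [-1, 0.0038, 0.0047, 0.0001, 0], [-1, 0.0032, 0.005, 0.0001, 0], [-1, 0.0028, 0.0054, 0.0001, 0], [-1, 0.0022, 0.0055, 0.0001, 0], [-1, 0.0016, 0.0058, 0.0001, 0], [-1, 0.001, 0.0059, 0.0001, 0], [-1, 0.0005, 0.006, 0.0001, 0], [-1, -0.0002, 0.006, 0.0001, 0], [-1, -0.0007, 0.0059, 0.0001, 0], [-1, -0.0014, 0.0059, 0.0001, 0]] end 0.5859 0.0858
```

{"api": "apply_moves", "payload": {
  "moves": [
    [-1, 0.0046, 0.0038, 0.0001, 0],
    [-1, 0.0042, 0.0043, 0.0001, 0],
    [-1, 0.0038, 0.0047, 0.0001, 0],
    [-1, 0.0032, 0.005, 0.0001, 0]
  ]
}}

```text
t: 12.43
eef_pos: [0.6311, 0.0899, 0.2574]
ee_rot: [-3.141, -0.0, -1.571]
force: [3.0, -0.9, 0.6]
width: 0.0214
```

{"api": "apply_moves", "payload": {
  "moves": [
    [-1, 0.0028, 0.0054, 0.0001, 0],
    [-1, 0.0022, 0.0055, 0.0001, 0],
    [-1, 0.0016, 0.0058, 0.0001, 0],
    [-1, 0.001, 0.0059, 0.0001, 0]
  ]
}}

```text
t: 12.77
eef_pos: [0.6082, 0.0825, 0.257]
ee_rot: [3.141, -0.0, -1.571]
force: [2.4, -2.0, 0.4]
width: 0.0214
```

{"api": "apply_moves", "payload": {
  "moves": [
    [-1, 0.0005, 0.006, 0.0001, 0],
    [-1, -0.0002, 0.006, 0.0001, 0]
  ]
}}

```text
t: 12.93
eef_pos: [0.5961, 0.0823, 0.2568]
ee_rot: [3.141, -0.0, -1.571]
force: [2.4, -1.6, -0.2]
width: 0.0218
```

{"api": "apply_moves", "payload": {
  "moves": [
    [-1, -0.0007, 0.0059, 0.0001, 0],
    [-1, -0.0014, 0.0059, 0.0001, 0]
  ]
}}

```text
t: 13.1
eef_pos: [0.5844, 0.0845, 0.2566]
ee_rot: [3.141, -0.0, -1.571]
force: [2.1, -2.8, -0.5]
width: 0.0212
```

```bash
python3 circ.py .6022 .1435 .5859 .0858 .1 12;python3 - <<'E'
from h import *
f=eyes.grab_frame("wrist");save(f,"wrist5.png")
f=eyes.grab_frame("scene");save(f,"scene5.png")
E
```

```text
-1.8461177586375754 [[-1, -0.0019, 0.0057, 0.0001, 0], [-1, -0.0025, 0.0055, 0.0001, 0], [-1, -0.003, 0.0051, 0.0001, 0], [-1, -0.0035, 0.0049, 0.0001, 0], [-1, -0.0039, 0.0045, 0.0001, 0], [-1, -0.0045, 0.0041, 0.0001, 0], [-1, -0.0047, 0.0036, 0.0001, 0], [-1, -0.0052, 0.0031, 0.0001, 0], [-1, -0.0054, 0.0026, 0.0001, 0], [-1, -0.0056, 0.002, 0.0001, 0], [-1, -0.0058, 0.0015, 0.0001, 0], [-1, -0.006, 0.0008, 0.0001, 0]] end 0.5425 0.1378
```

View pics/scene5.png

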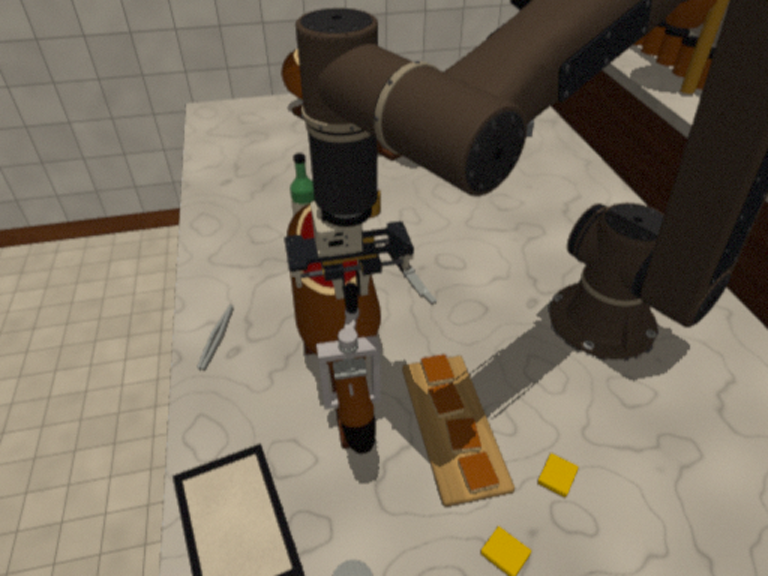

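The handle is still held at (350,297) and the crank turns freely; I go on in short pieces while watching the force.

{"api": "apply_moves", "payload": {
  "moves": [
    [-1, -0.0019, 0.0057, 0.0001, 0],
    [-1, -0.0025, 0.0055, 0.0001, 0],
    [-1, -0.003, 0.0051, 0.0001, 0]
  ]
}}

```text
t: 13.45
eef_pos: [0.5728, 0.0925, 0.2569]
ee_rot: [-3.133, 0.001, -1.571]
force: [28.4, -3.4, -15.2]
width: 0.0221
```

{"api": "apply_moves", "payload": {
  "moves": [
    [-1, -0.0035, 0.0049, 0.0001, 0],
    [-1, -0.0039, 0.0045, 0.0001, 0],
    [-1, -0.0045, 0.0041, 0.0001, 0]
  ]
}}

```text
t: 13.7
eef_pos: [0.5578, 0.1077, 0.2563]
ee_rot: [-3.137, 0.005, -1.57]
force: [-0.5, 0.7, 1.0]
width: 0.0158
```

Run:
```python
from h import *
s=arm.get_state();print(s["eef_pos"],s["width"])
for n in ["wrist","side"]:
    f=eyes.grab_frame(n);save(f,n+"6.png")
```

```text
[0.55776891 0.10772995 0.25627797] 0.01576778404566773
```

View pics/wrist6.png

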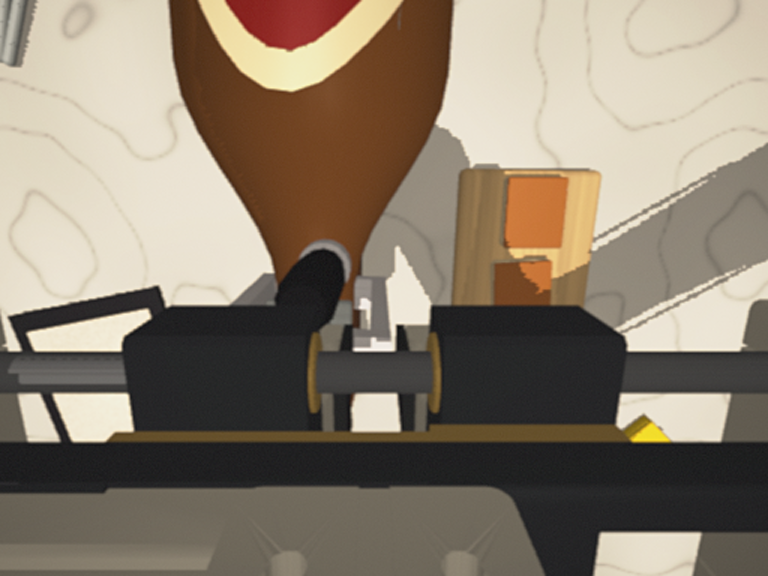

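View pics/side6.png

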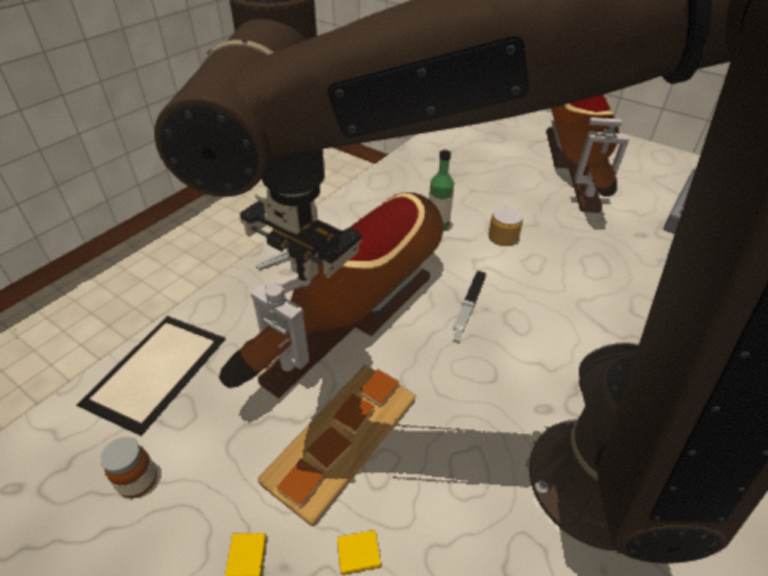

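{"api": "apply_moves", "payload": {
  "moves": [
    [0, 0, 0, 0, 0],
    [0, 0, 0, -0.02, 0],
    [0, 0, 0, -0.03, 0],
    [0, 0, 0, -0.03, 0],
    [0, 0, 0, -0.03, 0],
    [0, 0, 0, 0, 0],
    [0, 0, 0, 0, 0]
  ]
}}

```text
t: 14.38
eef_pos: [0.5557, 0.1041, 0.3677]
ee_rot: [-3.139, 0.002, -1.571]
force: [0.3, 0.3, -0.1]
width: 0.0424
```

```bash
cat > hd.py <<'E'
from h import *
s=arm.get_state();print(s["eef_pos"],s["force"])
import sys
f=eyes.grab_frame("wrist");save(f,sys.argv[1]);W=cloud(f);A=W.reshape(-1,3);A=A[~np.isnan(A[:,0])]
tz=s["eef_pos"][2]
for lo,hi in [(.30,.32),(.29,.30),(.28,.29),(.26,.28),(.245,.26),(.23,.245),(.208,.22)]:
    c=A[(A[:,2]>lo)&(A[:,2]<hi)&(A[:,1]<.22)&(A[:,1]>0.02)&(A[:,0]>.52)&(A[:,0]<.69)]
    if len(c):print(lo,len(c),np.percentile(c,[1,50,99],axis=0).round(4).tolist())
E
python3 hd.py wrist7.png
```

```text
[0.55572797 0.1040985  0.36772152] [ 0.30975768  0.25813241 -0.0922593 ]
0.3 2 [[0.578, 0.0833, 0.3002], [0.582, 0.0875, 0.3003], [0.5861, 0.0917, 0.3004]]
0.29 462 [[0.5724, 0.0759, 0.2904], [0.5817, 0.0844, 0.2977], [0.5924, 0.0955, 0.2995]]
0.28 52 [[0.5715, 0.0748, 0.2804], [0.577, 0.0774, 0.2849], [0.592, 0.0913, 0.2894]]
0.26 80 [[0.5712, 0.0746, 0.2605], [0.5768, 0.0767, 0.2696], [0.5908, 0.0885, 0.2796]]
0.245 13 [[0.5721, 0.075, 0.2475], [0.5773, 0.0762, 0.2534], [0.5839, 0.0848, 0.259]]
0.23 971 [[0.5715, 0.0745, 0.2322], [0.5951, 0.1303, 0.2408], [0.6153, 0.1543, 0.2439]]
0.208 1564 [[0.5499, 0.1266, 0.2091], [0.5853, 0.1406, 0.2136], [0.6518, 0.1585, 0.2154]]
```

View pics/wrist7.png

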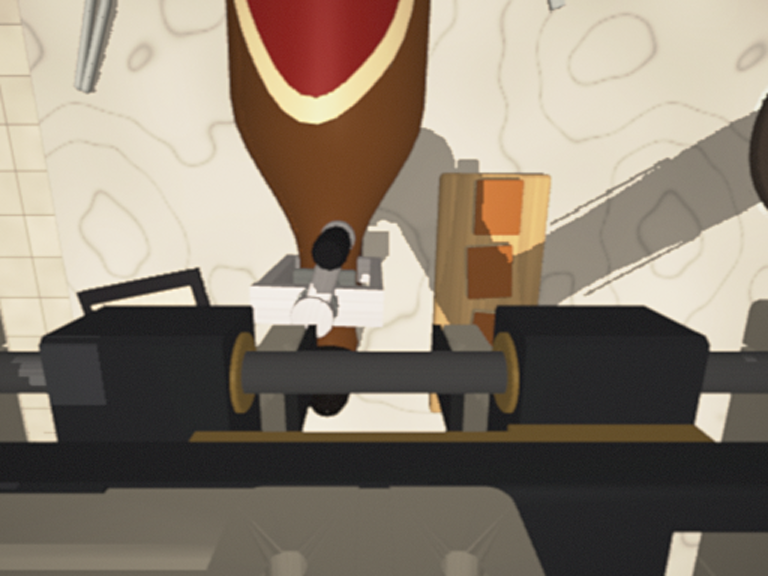

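{"api": "apply_moves", "payload": {
  "moves": [
    [0.2, 0.0183, -0.0263, 0, 0],
    [0.2, 0, 0, 0.02, 0],
    [0.2, 0, 0, 0.03, 0],
    [0.2, 0, 0, 0.03, 0],
    [0.2, 0, 0, 0.03, 0],
    [0.2, 0, 0, 0.0, 0],
    [-1, 0, 0, 0, 0],
    [-1, 0, 0, 0, 0],
    [-1, 0, 0, 0, 0],
    [-1, 0, 0, 0, 0],
    [-1, 0, 0, 0, 0]
  ],
  "newtons": 25
}}

```text
t: 15.35
eef_pos: [0.5822, 0.086, 0.2575]
ee_rot: [-3.139, 0.001, -1.571]
force: [-0.4, -0.1, 0.5]
width: 0.0247
```

{"api": "apply_moves", "payload": {
  "moves": [
    [-1, 0, 0, 0, 0],
    [-1, 0, 0, 0, 0],
    [-1, -0.0003, 0.001, 0, 0],
    [-1, -0.0003, 0.001, 0, 0]
  ]
}}

```text
t: 15.68
eef_pos: [0.5806, 0.0863, 0.2571]
ee_rot: [-3.139, 0.0, -1.571]
force: [3.2, -0.8, 4.0]
width: 0.0212
```

{"api": "apply_moves", "payload": {
  "moves": [
    [-1, -0.0003, 0.001, 0, 0],
    [-1, -0.0003, 0.001, 0, 0]
  ]
}}

```text
t: 15.85
eef_pos: [0.5784, 0.087, 0.257]
ee_rot: [-3.139, 0.0, -1.571]
force: [3.7, -1.9, 6.1]
width: 0.021
```

{"api": "apply_moves", "payload": {
  "moves": [
    [-1, -0.0004, 0.001, 0, 0],
    [-1, -0.0004, 0.001, 0, 0]
  ]
}}

```text
t: 16.02
eef_pos: [0.577, 0.0878, 0.2571]
ee_rot: [-3.138, 0.0, -1.571]
force: [7.4, -3.2, 2.8]
width: 0.0211
```

{"api": "apply_moves", "payload": {
  "moves": [
    [-1, -0.0004, 0.001, 0, 0],
    [-1, -0.0004, 0.001, 0, 0]
  ]
}}

```text
t: 16.18
eef_pos: [0.5762, 0.0883, 0.2572]
ee_rot: [-3.136, -0.0, -1.571]
force: [11.4, -5.6, 0.1]
width: 0.021
```

{"api": "apply_moves", "payload": {
  "moves": [
    [-1, -0.0004, 0.001, 0, 0],
    [-1, -0.0004, 0.001, 0, 0]
  ]
}}

```text
t: 16.35
eef_pos: [0.5754, 0.0889, 0.2573]
ee_rot: [-3.134, -0.001, -1.571]
force: [18.0, -6.5, -1.7]
width: 0.0213
```

{"api": "apply_moves", "payload": {
  "moves": [
    [-1, -0.0004, 0.001, 0, 0],
    [-1, -0.0004, 0.001, 0, 0],
    [-1, 0, 0, 0, 0],
    [-1, 0, 0, 0, 0],
    [-1, 0, 0, 0, 0],
    [-1, 0, 0, 0, 0]
  ]
}}

```text
t: 16.85
eef_pos: [0.5745, 0.0893, 0.2574]
ee_rot: [-3.132, -0.001, -1.571]
force: [20.6, -7.8, -3.1]
width: 0.0212
```

{"api": "apply_moves", "payload": {
  "moves": [
    [-1, 0, -0.004, 0, 0],
    [-1, 0, 0, 0, 0],
    [0.3, 0, -0.001, 0, 0],
    [0.3, 0, 0, 0, 0],
    [0.3, 0, 0, 0, 0],
    [0.3, 0, 0, 0, 0],
    [0.3, 0, 0, -0.03, 0],
    [0.3, 0, 0, -0.03, 0],
    [0.3, 0, 0, -0.04, 0],
    [0.3, 0, 0, 0, 0]
  ]
}}

```text
t: 17.68
eef_pos: [0.5767, 0.0902, 0.3637]
ee_rot: [-3.132, 0.002, -1.57]
force: [0.0, 0.8, 2.2]
width: 0.0565
```

```bash
python3 hd.py wrist8.png
```

```text
[0.5766986  0.09018067 0.36373444] [0.00361132 0.76820669 2.16445286]
0.3 2 [[0.579, 0.0891, 0.3], [0.5814, 0.0918, 0.3003], [0.5839, 0.0944, 0.3006]]
0.29 452 [[0.5686, 0.0772, 0.2905], [0.5781, 0.0854, 0.2977], [0.5886, 0.0955, 0.2995]]
0.28 52 [[0.5684, 0.0765, 0.2803], [0.5773, 0.078, 0.2856], [0.5885, 0.0837, 0.2899]]
0.26 100 [[0.568, 0.0763, 0.2608], [0.5783, 0.0778, 0.2708], [0.5888, 0.0837, 0.2799]]
0.245 20 [[0.5708, 0.0764, 0.2456], [0.579, 0.0776, 0.2527], [0.5854, 0.0797, 0.2586]]
0.23 1035 [[0.5683, 0.0759, 0.2313], [0.5957, 0.131, 0.2411], [0.6154, 0.1516, 0.2438]]
0.208 1420 [[0.55, 0.1264, 0.2092], [0.5824, 0.1396, 0.2136], [0.6516, 0.1585, 0.216]]
```

{"api": "apply_moves", "payload": {
  "moves": [
    [1, -0.028, 0.0162, 0, 0],
    [1, -0.028, 0.0162, 0, 0],
    [1, -0.028, 0.0162, 0, 0],
    [1, -0.028, 0.0162, 0, 0],
    [1, -0.028, 0.0162, 0, 0],
    [1, -0.028, 0.0162, 0, 0],
    [1, -0.028, 0.0162, 0, 0],
    [1, -0.028, 0.0162, 0, 0],
    [1, -0.028, 0.0162, 0, 0],
    [1, -0.028, 0.0162, 0, 0],
    [1, 0, 0, 0, 0],
    [1, 0, 0, 0, 0]
  ]
}}

```text
t: 18.73
eef_pos: [0.4111, 0.3711, 0.3547]
ee_rot: [3.14, -0.002, -1.568]
force: [-0.0, -0.3, 0.2]
width: 0.0876
```

```bash
cat > sl.py <<'E'
from h import *
import sys
s=arm.get_state();print(s["eef_pos"].round(4),s["ee_rot"].round(3))
f=eyes.grab_frame("wrist");save(f,sys.argv[1]);W=cloud(f)
m=((W[...,2]>0.029)&(W[...,2]<0.05)&(W[...,0]>.33)&(W[...,0]<.5)&(W[...,1]>.03)&(W[...,1]<.42)).astype(np.uint8)
n,l,st,_=cv2.connectedComponentsWithStats(m)
for i in range(1,n):
    if st[i,4]<150: continue
    P=W[l==i];z=np.median(P[:,2]);P=P[P[:,2]>z-0.004]
    r=cv2.minAreaRect(P[:,:2].astype(np.float32)*1000);print(st[i,:4],"z",z.round(4),np.round(r[0],1),np.round(r[1],1),round(r[2],1))
E
python3 sl.py wrist9.png
```

```text
[0.4111 0.3711 0.3547] [ 3.140e+00 -2.000e-03 -1.568e+00]
[225   0  37  37] z 0.0364 [420.2 164.4] [52.9 47.6] 3.3
[230  47  38  46] z 0.0365 [412.9 238.5] [63.  52.9] 84.4
[233  99  33  41] z 0.0365 [411.5 315.2] [52.6 63.5] 0.9
```

View pics/wrist9.png

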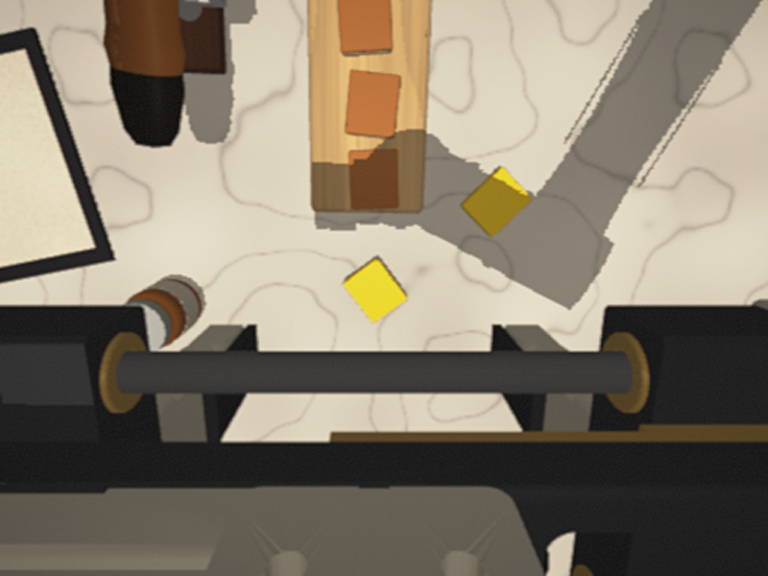

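{"api": "apply_moves", "payload": {
  "moves": [
    [1, 0.014, -0.0004, 0.03, 0],
    [1, 0.014, 0, 0.034, -0.013],
    [1, 0.014, 0, 0.034, 0],
    [1, 0.0139, 0, 0.034, 0],
    [1, 0, 0, 0.034, 0],
    [1, 0, 0, 0.034, 0],
    [1, 0, 0, 0.034, 0],
    [1, 0, 0, 0.034, 0],
    [1, 0, 0, 0.03, 0],
    [1, 0, 0, 0.02, 0],
    [1, 0, 0, 0.01, 0],
    [1, 0, 0, 0.0037, 0]
  ]
}}

```text
t: 19.78
eef_pos: [0.4131, 0.3124, 0.0228]
ee_rot: [3.14, -0.003, -1.559]
force: [-1.1, -0.3, 0.6]
width: 0.0875
```

{"api": "apply_moves", "payload": {
  "moves": [
    [-1, 0, 0, 0, 0],
    [-1, 0, 0, 0, 0],
    [-1, 0, 0, 0, 0],
    [-1, 0, 0, 0, 0],
    [-1, 0, 0, 0, 0],
    [-1, 0, 0, 0, 0]
  ],
  "newtons": 25
}}

```text
t: 20.28
eef_pos: [0.4136, 0.3147, 0.0251]
ee_rot: [-3.141, 0.001, -1.558]
force: [0.0, 0.0, 0.3]
width: 0.0533
```

Create plan.py:
```python
import numpy as np,sys
from station import arm
X,Y,Z,yaw=map(float,sys.argv[1:5])
s=arm.get_state();p=s["eef_pos"];w=s["ee_rot"][2];c,n=np.cos(w),np.sin(w)
dX,dY=X-p[0],Y-p[1]
print("t",round(s["t"],2),"at",p.round(4),"yaw",round(w,4),"w",round(s["width"],4),"f",s["force"].round(1))
t=(w-yaw+np.pi)%(2*np.pi)-np.pi
print("dx %.4f dy %.4f dz %.4f turn %.4f"%(c*dX+n*dY,n*dX-c*dY,p[2]-Z,t), "dist %.3f"%np.hypot(dX,dY))
```

```text
(no output)
```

{"api": "apply_moves", "payload": {
  "moves": [
    [-1, 0, 0, -0.01, 0],
    [-1, 0, 0, -0.03, 0],
    [-1, 0, 0, -0.037, 0],
    [-1, 0, 0, -0.037, 0],
    [-1, 0, 0, -0.037, 0],
    [-1, 0, 0, -0.037, 0],
    [-1, 0, 0, -0.037, 0],
    [-1, 0, 0, -0.037, 0],
    [-1, 0, 0, -0.037, 0],
    [-1, 0, 0, -0.03, 0],
    [-1, 0, 0, -0.005, 0],
    [-1, 0, 0, 0, 0]
  ]
}}

```text
t: 21.28
eef_pos: [0.4138, 0.3146, 0.3618]
ee_rot: [-3.138, 0.004, -1.558]
force: [0.8, 0.3, -1.3]
width: 0.0006
```

```bash
python3 plan.py .5897 -.2575 .216 -1.601
```

```text
t 21.28 at [0.4138 0.3146 0.3618] yaw -1.5577 w 0.0006 f [ 0.8  0.3 -1.3]
dx 0.5744 dy -0.1684 dz 0.1458 turn 0.0433 dist 0.599
```

{"api": "apply_moves", "payload": {
  "moves": [
    [1, -0.03, 0, 0, 0],
    [1, -0.03, 0, 0, 0],
    [1, 0, 0, 0, 0],
    [1, 0, 0, 0, 0]
  ]
}}

```text
t: 21.62
eef_pos: [0.4118, 0.3747, 0.3563]
ee_rot: [3.139, -0.003, -1.557]
force: [-0.2, -1.0, -1.0]
width: 0.0214
```

```bash
python3 sl.py wrist10.png
python3 - <<'E'
from h import *
f=eyes.grab_frame("side");save(f,"side10.png")
E
```

```text
[0.4118 0.3747 0.3563] [ 3.139e+00 -3.000e-03 -1.557e+00]
[228   0  36  34] z 0.0364 [420.2 166. ] [53.2 44.4] 1.6
[231  44  38  47] z 0.0364 [413.  238.5] [63. 53.] 84.0
[234  97  33  41] z 0.0365 [411.1 315.2] [53.3 62.4] 2.8
```

View pics/wrist10.png

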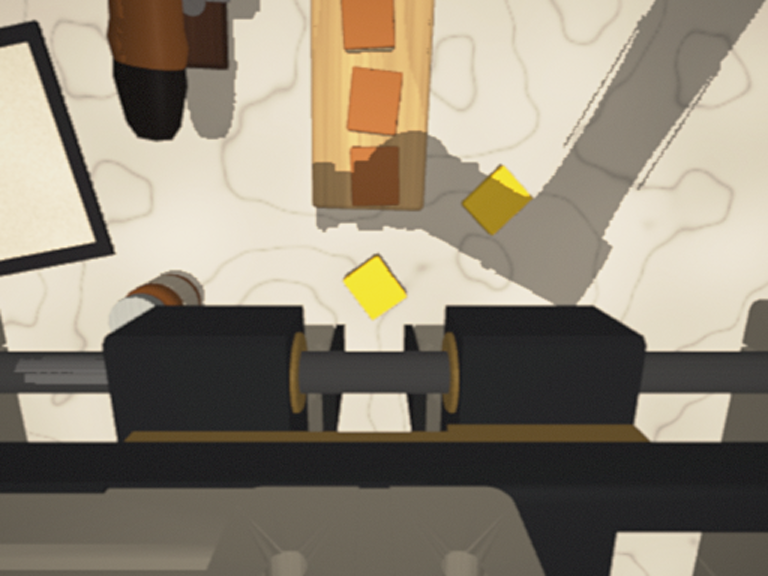

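View pics/side10.png

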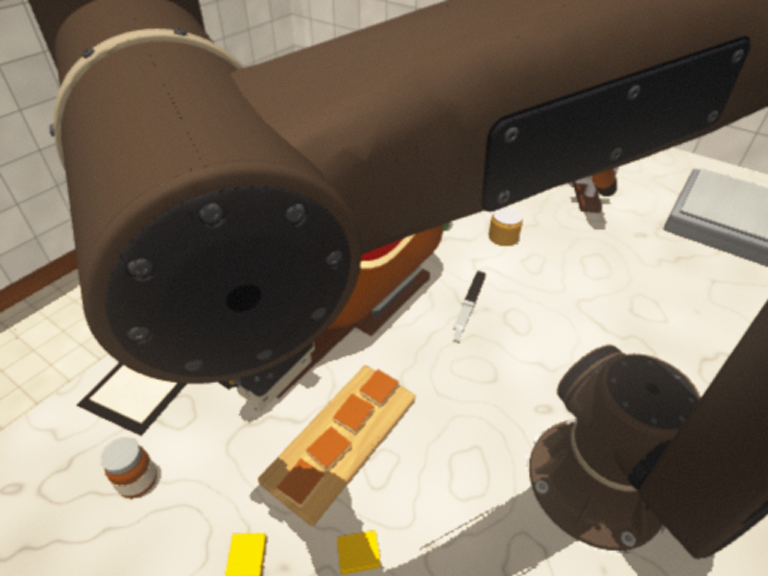

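```bash
python3 plan.py .4118 .3152 .0215 -1.540
```

```text
t 21.72 at [0.4122 0.3737 0.3574] yaw -1.5575 w 0.0295 f [-0.9 -0.7  0.6]
dx 0.0585 dy 0.0012 dz 0.3359 turn -0.0175 dist 0.058
```

{"api": "apply_moves", "payload": {
  "moves": [
    [1, 0.014, 0.0012, 0.03, 0],
    [1, 0.015, 0, 0.034, 0],
    [1, 0.015, 0, 0.034, 0],
    [1, 0.0145, 0, 0.034, 0],
    [1, 0, 0, 0.034, -0.0175],
    [1, 0, 0, 0.034, 0],
    [1, 0, 0, 0.034, 0],
    [1, 0, 0, 0.034, 0],
    [1, 0, 0, 0.03, 0],
    [1, 0, 0, 0.02, 0],
    [1, 0, 0, 0.01, 0],
    [1, 0, 0, 0.0, 0]
  ]
}}

```text
t: 22.72
eef_pos: [0.4113, 0.3138, 0.0286]
ee_rot: [3.139, -0.003, -1.541]
force: [-0.5, -0.2, 0.1]
width: 0.0875
```

{"api": "apply_moves", "payload": {
  "moves": [
    [1, 0, 0, 0, 0],
    [1, 0, 0, 0, 0],
    [1, 0, 0, 0, 0]
  ],
  "newtons": 30
}}

```text
t: 22.97
eef_pos: [0.4129, 0.3166, 0.032]
ee_rot: [-3.14, 0.002, -1.54]
force: [0.1, -0.1, -0.3]
width: 0.0875
```

```bash
python3 plan.py .4113 .3152 .0215 -1.540
```

```text
t 22.97 at [0.4129 0.3166 0.032 ] yaw -1.5401 w 0.0875 f [ 0.1 -0.1 -0.3]
dx 0.0014 dy 0.0016 dz 0.0105 turn -0.0001 dist 0.002
```

{"api": "apply_moves", "payload": {
  "moves": [
    [1, 0.0014, 0.0016, 0.005, 0],
    [1, 0, 0, 0.0045, 0],
    [1, 0, 0, 0, 0],
    [1, 0, 0, 0, 0]
  ]
}}

```text
t: 23.3
eef_pos: [0.4104, 0.314, 0.0207]
ee_rot: [3.141, -0.0, -1.54]
force: [-0.4, -0.4, 0.7]
width: 0.0877
```

{"api": "apply_moves", "payload": {
  "moves": [
    [-1, 0, 0, 0, 0],
    [-1, 0, 0, 0, 0],
    [-1, 0, 0, 0, 0],
    [-1, 0, 0, 0, 0],
    [-1, 0, 0, 0, 0],
    [-1, 0, 0, 0, 0],
    [-1, 0, 0, 0, 0],
    [-1, 0, 0, 0, 0],
    [-1, 0, 0, 0, 0],
    [-1, 0, 0, 0, 0]
  ],
  "newtons": 30
}}

```text
t: 24.13
eef_pos: [0.4106, 0.3142, 0.0209]
ee_rot: [3.142, -0.0, -1.54]
force: [0.2, 0.0, -0.2]
width: 0.0265
```

{"api": "apply_moves", "payload": {
  "moves": [
    [-1, 0, 0, -0.005, 0],
    [-1, 0, 0, -0.01, 0],
    [-1, 0, 0, -0.02, 0],
    [-1, 0, 0, -0.02, 0],
    [-1, 0, 0, 0, 0]
  ]
}}

```text
t: 24.55
eef_pos: [0.4124, 0.3164, 0.0804]
ee_rot: [-3.137, 0.005, -1.539]
force: [2.1, 0.5, -0.2]
width: 0.0004
```

Run:
```python
from h import *
for n in ["side","scene","wrist"]:
    f=eyes.grab_frame(n);save(f,n+"11.png")
```

```text
(no output)
```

View pics/scene11.png

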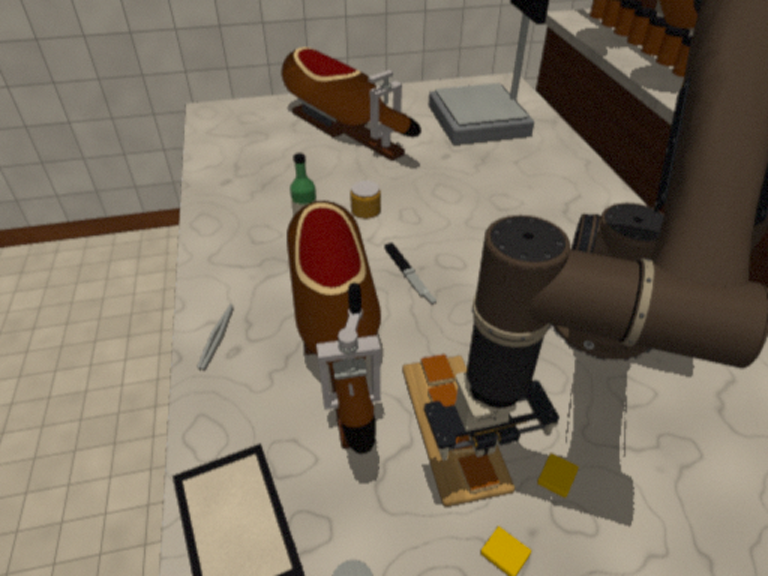

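View pics/wrist11.png

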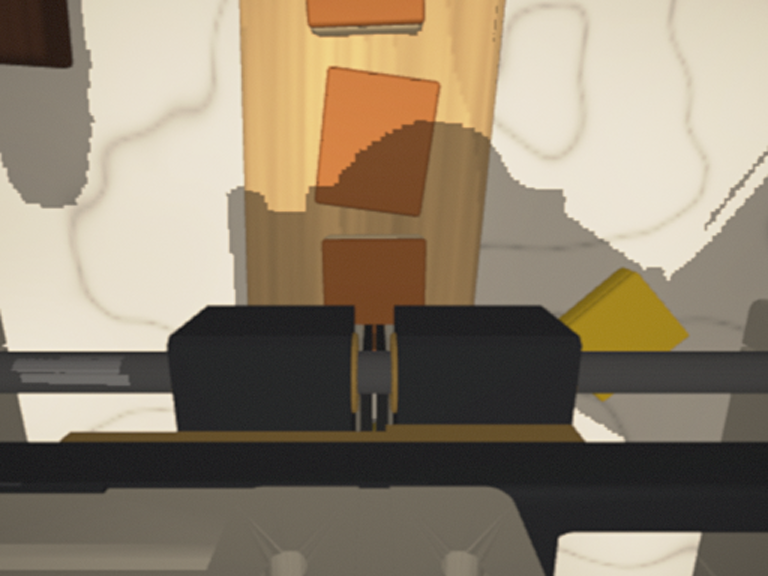

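```bash
cat > tip.py <<'E'
from h import *
import sys
s=arm.get_state();p=s["eef_pos"];print(p.round(4),s["width"])
for n in ["side","scene"]:
    f=eyes.grab_frame(n);save(f,n+sys.argv[1]);A=cloud(f).reshape(-1,3)
    c=A[(abs(A[:,0]-p[0])<.075)&(abs(A[:,1]-p[1])<.03)]
    for lo in np.arange(.01,.2,.01):
        k=c[(c[:,2]>lo)&(c[:,2]<=lo+.01)]
        if len(k): print(n,round(lo,3),len(k),k.min(0).round(3)[:2],k.max(0).round(3)[:2])
E
python3 tip.py 12.png
```

```text
[0.4106 0.3144 0.0766] 0.0005119032403622768
side 0.01 21 [0.458 0.329] [0.481 0.344]
side 0.02 16 [0.453 0.333] [0.478 0.344]
side 0.17 1 [0.464 0.344] [0.464 0.344]
side 0.18 22 [0.454 0.34 ] [0.485 0.344]
side 0.19 2 [0.464 0.34 ] [0.477 0.343]
scene 0.01 412 [0.355 0.285] [0.485 0.344]
scene 0.02 193 [0.359 0.285] [0.482 0.344]
scene 0.03 394 [0.386 0.285] [0.441 0.344]
scene 0.04 35 [0.39  0.293] [0.434 0.343]
scene 0.09 1 [0.408 0.323] [0.408 0.323]
scene 0.1 23 [0.396 0.31 ] [0.427 0.328]
scene 0.11 27 [0.395 0.309] [0.427 0.327]
scene 0.12 3 [0.394 0.324] [0.396 0.327]
scene 0.13 2 [0.395 0.325] [0.395 0.327]
scene 0.16 5 [0.405 0.321] [0.444 0.333]
scene 0.17 26 [0.336 0.286] [0.472 0.344]
scene 0.18 145 [0.336 0.285] [0.471 0.344]
scene 0.19 68 [0.341 0.293] [0.474 0.343]
```

View pics/side12.png

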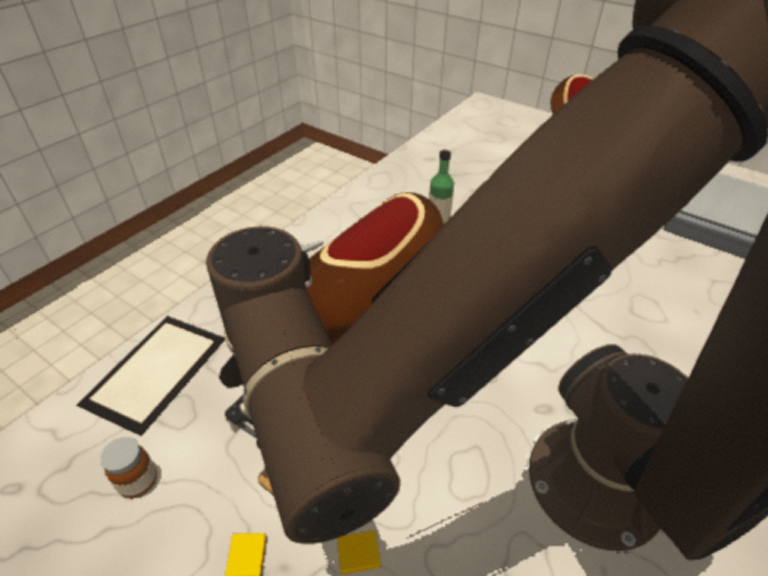

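{"api": "apply_moves", "payload": {
  "moves": [
    [1, 0, 0, 0, 0],
    [1, 0, 0, 0, 0],
    [1, 0, 0, 0, 0],
    [1, 0, 0, 0, 0],
    [1, 0, 0, 0, 0],
    [1, 0, 0, 0, 0],
    [1, 0, 0, 0, 0],
    [1, 0, 0, 0, 0],
    [1, 0, 0, 0, 0],
    [1, 0, 0, 0, 0]
  ]
}}

```text
t: 25.63
eef_pos: [0.4106, 0.3143, 0.0759]
ee_rot: [-3.142, 0.0, -1.54]
force: [0.2, -0.5, 0.6]
width: 0.0615
```

```bash
python3 tip.py 13.png
python3 - <<'E'
import cv2
i=cv2.imread("pics/scene13.png");cv2.imwrite("pics/scene13c.png",cv2.resize(i[350:530,380:600],None,fx=3.4,fy=3.3,interpolation=cv2.INTER_CUBIC))
i=cv2.imread("pics/scene12.png");cv2.imwrite("pics/scene12c.png",cv2.resize(i[350:530,380:600],None,fx=3.4,fy=3.3,interpolation=cv2.INTER_CUBIC))
E
```

```text
[0.4106 0.3143 0.0759] 0.06151762801620583
side 0.01 11 [0.464 0.332] [0.48  0.344]
side 0.02 20 [0.457 0.332] [0.478 0.344]
side 0.18 19 [0.457 0.337] [0.484 0.344]
side 0.19 4 [0.468 0.338] [0.476 0.343]
scene 0.01 392 [0.354 0.284] [0.484 0.344]
scene 0.02 204 [0.357 0.285] [0.483 0.344]
scene 0.03 413 [0.385 0.284] [0.44  0.344]
scene 0.04 22 [0.39  0.292] [0.431 0.343]
scene 0.1 32 [0.364 0.305] [0.46  0.328]
scene 0.11 33 [0.362 0.31 ] [0.459 0.328]
scene 0.12 20 [0.362 0.304] [0.455 0.329]
scene 0.13 20 [0.36  0.306] [0.379 0.326]
scene 0.14 9 [0.37 0.31] [0.379 0.325]
scene 0.15 8 [0.373 0.313] [0.375 0.325]
scene 0.16 4 [0.374 0.321] [0.375 0.329]
scene 0.17 14 [0.338 0.287] [0.427 0.344]
scene 0.18 207 [0.337 0.288] [0.473 0.344]
scene 0.19 93 [0.341 0.293] [0.474 0.343]
```

View pics/scene13c.png

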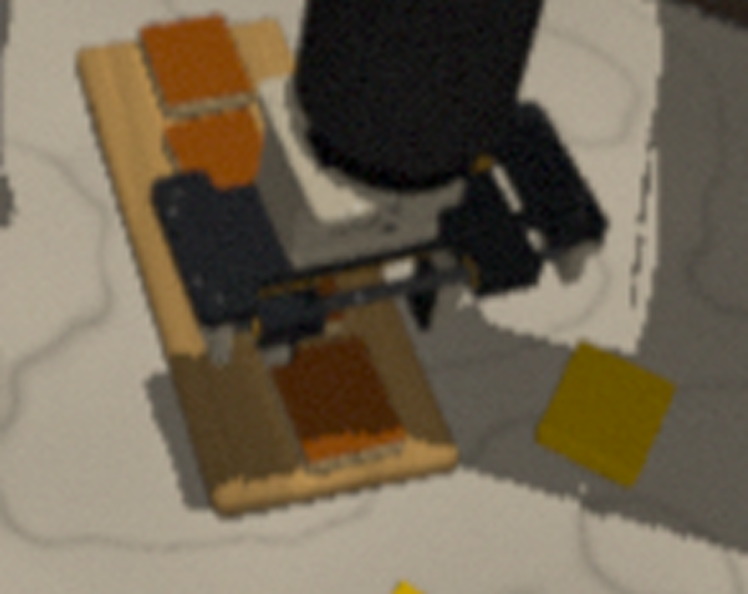

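View pics/scene12c.png

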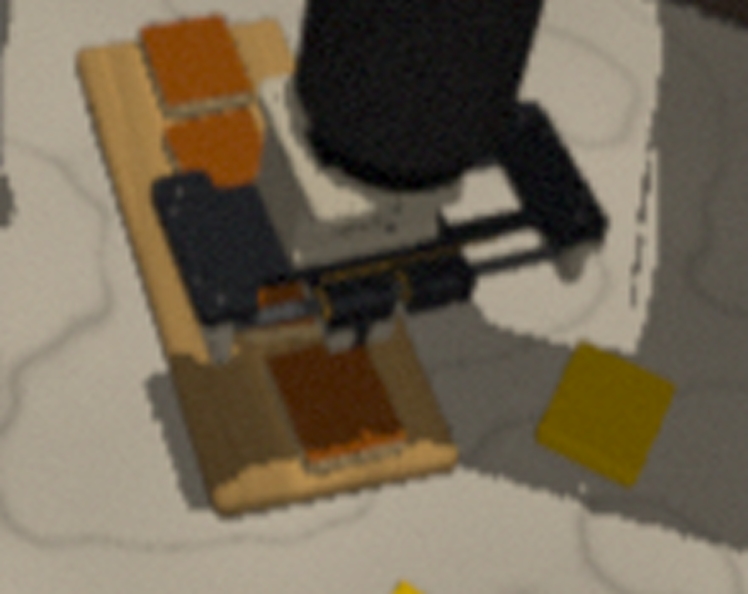

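Run:
```python
from h import *
f=eyes.grab_frame("scene");T=np.linalg.inv(f["extrinsics"]);K=f["camera_matrix"]
for z in (.0766,.085,.095,.1,.11):
    q=T@np.array([.4106,.3143,z,1]);u=K[0,2]+K[0,0]*q[0]/-q[2];v=K[1,2]+K[1,1]*q[1]/q[2]
    print(z,u.round(1),v.round(1),"crop",((u*1.5-380)*3.4).round(),((v*1.5-350)*3.3).round())
```

```text
0.0766 320.6 304.9 crop 343.0 354.0
0.085 320.9 303.0 crop 345.0 345.0
0.095 321.4 300.9 crop 347.0 334.0
0.1 321.6 299.8 crop 348.0 329.0
0.11 322.1 297.6 crop 351.0 318.0
```

{"api": "apply_moves", "payload": {
  "moves": [
    [1, -0.0009, 0, 0, 0],
    [1, 0, 0, 0.02, 0],
    [1, 0, 0, 0.02, 0],
    [1, 0, 0, 0.015, 0],
    [1, 0, 0, 0.005, 0],
    [1, 0, 0, 0, 0],
    [1, 0, 0, 0, 0],
    [1, 0, 0, 0, 0]
  ]
}}

```text
t: 26.45
eef_pos: [0.4111, 0.3158, 0.0168]
ee_rot: [-3.141, 0.001, -1.54]
force: [0.4, -0.1, 0.2]
width: 0.0876
```

{"api": "apply_moves", "payload": {
  "moves": [
    [1, 0, 0, 0.003, 0],
    [1, 0, 0, 0.003, 0],
    [1, 0, 0, 0, 0],
    [1, 0, 0, 0, 0]
  ]
}}

```text
t: 26.78
eef_pos: [0.4105, 0.3151, 0.0099]
ee_rot: [3.142, -0.0, -1.54]
force: [-1.2, -0.2, 0.5]
width: 0.0881
```

{"api": "apply_moves", "payload": {
  "moves": [
    [1, 0, 0, 0.002, 0],
    [1, 0, 0, 0.001, 0],
    [1, 0, 0, 0, 0],
    [1, 0, 0, 0, 0]
  ]
}}

```text
t: 27.12
eef_pos: [0.4106, 0.3151, 0.0068]
ee_rot: [3.141, -0.0, -1.54]
force: [-0.8, -1.3, -0.4]
width: 0.0878
```

{"api": "apply_moves", "payload": {
  "moves": [
    [1, 0, 0, 0.002, 0],
    [1, 0, 0, 0, 0],
    [1, 0, 0, 0, 0]
  ]
}}

```text
t: 27.37
eef_pos: [0.4105, 0.315, 0.0047]
ee_rot: [3.141, -0.0, -1.54]
force: [-0.1, -0.0, 0.1]
width: 0.0877
```

{"api": "apply_moves", "payload": {
  "moves": [
    [1, 0, 0, 0.0015, 0],
    [1, 0, 0, 0, 0],
    [1, 0, 0, 0, 0]
  ]
}}

```text
t: 27.62
eef_pos: [0.4105, 0.3151, 0.0033]
ee_rot: [3.141, -0.0, -1.54]
force: [0.3, -0.8, -0.6]
width: 0.0875
```

{"api": "apply_moves", "payload": {
  "moves": [
    [1, 0, 0, 0.0015, 0],
    [1, 0, 0, 0, 0],
    [1, 0, 0, 0, 0]
  ]
}}

```text
t: 27.87
eef_pos: [0.4105, 0.3151, 0.0018]
ee_rot: [3.141, -0.0, -1.54]
force: [-0.0, 0.3, 0.3]
width: 0.088
```

{"api": "apply_moves", "payload": {
  "moves": [
    [-1, 0, 0, 0, 0],
    [-1, 0, 0, 0, 0],
    [-1, 0, 0, 0, 0],
    [-1, 0, 0, 0, 0],
    [-1, 0, 0, 0, 0],
    [-1, 0, 0, 0, 0],
    [-1, 0, 0, 0, 0],
    [-1, 0, 0, 0, 0],
    [-1, 0, 0, 0, 0],
    [-1, 0, 0, 0, 0]
  ],
  "newtons": 25
}}

```text
t: 28.7
eef_pos: [0.4106, 0.3152, 0.0019]
ee_rot: [-3.142, 0.0, -1.54]
force: [0.1, -0.1, 0.4]
width: 0.0539
```

{"api": "apply_moves", "payload": {
  "moves": [
    [-1, 0, 0, -0.005, 0],
    [-1, 0, 0, -0.015, 0],
    [-1, 0, 0, -0.03, 0],
    [-1, 0, 0, -0.037, 0],
    [-1, 0, 0, -0.037, 0],
    [-1, 0, 0, -0.037, 0],
    [-1, 0, 0, -0.037, 0],
    [-1, 0, 0, -0.037, 0],
    [-1, 0, 0, -0.037, 0],
    [-1, 0, 0, -0.037, 0],
    [-1, 0, 0, -0.02, 0],
    [-1, 0, 0, 0, 0]
  ]
}}

```text
t: 29.7
eef_pos: [0.412, 0.3162, 0.3368]
ee_rot: [-3.136, 0.006, -1.54]
force: [0.6, -0.1, 0.5]
width: 0.0539
```

```bash
python3 plan.py .5897 -.2575 .204 -1.601
```

```text
t 29.7 at [0.412  0.3162 0.3368] yaw -1.54 w 0.0539 f [ 0.6 -0.1  0.5]
dx 0.5789 dy -0.1600 dz 0.1328 turn 0.0610 dist 0.601
```

{"api": "apply_moves", "payload": {
  "moves": [
    [-1, 0.02, -0.0055, 0, 0],
    [-1, 0.0321, -0.0089, 0, 0],
    [-1, 0.0321, -0.0089, 0, 0],
    [-1, 0.0321, -0.0089, 0, 0],
    [-1, 0.0321, -0.0089, 0, 0],
    [-1, 0.0321, -0.0089, 0, 0],
    [-1, 0.0321, -0.0089, 0, 0],
    [-1, 0.0321, -0.0089, 0, 0],
    [-1, 0.0321, -0.0089, 0, 0],
    [-1, 0.0321, -0.0089, 0, 0],
    [-1, 0.0321, -0.0089, 0, 0],
    [-1, 0.0321, -0.0089, 0, 0]
  ]
}}

```text
t: 30.7
eef_pos: [0.525, -0.0563, 0.3309]
ee_rot: [3.141, 0.0, -1.54]
force: [0.6, 0.5, -0.8]
width: 0.0538
```

{"api": "apply_moves", "payload": {
  "moves": [
    [-1, 0.0321, -0.0089, 0, 0],
    [-1, 0.0321, -0.0089, 0, 0],
    [-1, 0.0321, -0.0089, 0, 0],
    [-1, 0.0321, -0.0089, 0, 0],
    [-1, 0.0321, -0.0089, 0, 0],
    [-1, 0.0321, -0.0089, 0, 0],
    [-1, 0.0121, -0.003, 0, 0],
    [-1, 0, 0, 0, 0.061],
    [-1, 0, 0, 0, 0],
    [-1, 0, 0, 0, 0]
  ]
}}

```text
t: 31.53
eef_pos: [0.5876, -0.2574, 0.3305]
ee_rot: [3.141, 0.0, -1.6]
force: [-1.0, 0.7, -0.3]
width: 0.0538
```

```bash
python3 plan.py .5897 -.2575 .204 -1.601
python3 - <<'E'
from h import *
f=eyes.grab_frame("wrist");save(f,"wrist14.png")
f=eyes.grab_frame("scene");save(f,"scene14.png")
W=cloud(f);A=W.reshape(-1,3);A=A[~np.isnan(A[:,0])]
E
```

```text
t 31.53 at [ 0.5876 -0.2574  0.3305] yaw -1.6002 w 0.0538 f [-1.   0.7 -0.3]
dx 0.0001 dy -0.0021 dz 0.1265 turn 0.0008 dist 0.002
```

View pics/wrist14.png

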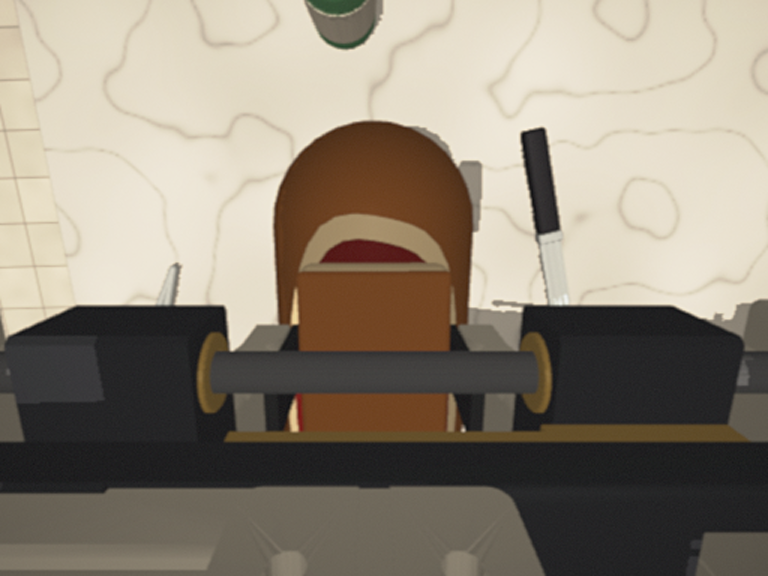

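View pics/scene14.png

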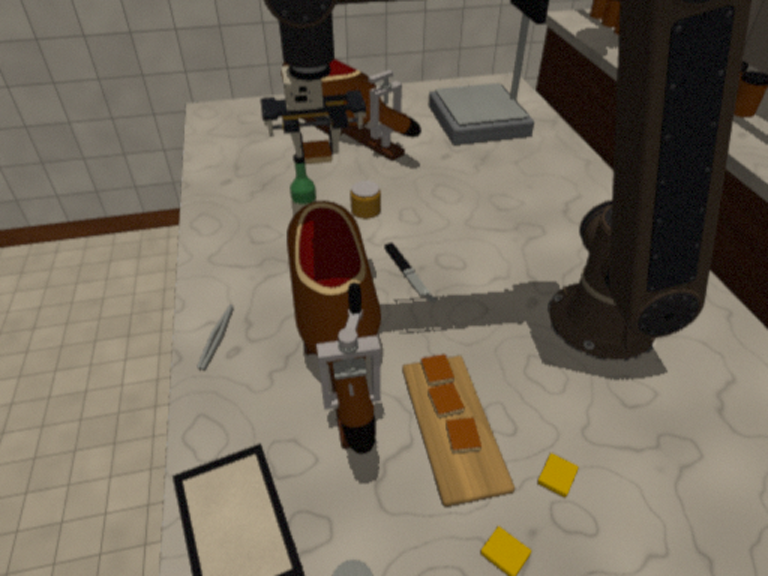

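{"api": "apply_moves", "payload": {
  "moves": [
    [-1, 0, -0.0019, 0.02, 0],
    [-1, 0, 0, 0.025, 0],
    [-1, 0, 0, 0.025, 0],
    [-1, 0, 0, 0.025, 0],
    [-1, 0, 0, 0.02, 0],
    [-1, 0, 0, 0.01, 0],
    [-1, 0, 0, 0.006, 0],
    [-1, 0, 0, 0, 0],
    [-1, 0, 0, 0, 0]
  ]
}}

```text
t: 32.38
eef_pos: [0.5904, -0.2575, 0.2011]
ee_rot: [-3.14, -0.001, -1.6]
force: [0.0, -0.5, -0.0]
width: 0.0539
```

{"api": "apply_moves", "payload": {
  "moves": [
    [-1, 0, 0, 0.002, 0],
    [-1, 0, 0, 0.002, 0],
    [-1, 0, 0, 0, 0]
  ]
}}

```text
t: 32.63
eef_pos: [0.59, -0.2576, 0.1963]
ee_rot: [-3.141, 0.0, -1.601]
force: [0.1, -0.0, -1.0]
width: 0.0537
```

{"api": "apply_moves", "payload": {
  "moves": [
    [-1, 0, 0, 0.0015, 0],
    [-1, 0, 0, 0.0005, 0],
    [-1, 0, 0, 0, 0]
  ]
}}

```text
t: 32.88
eef_pos: [0.5898, -0.2576, 0.1938]
ee_rot: [3.142, 0.0, -1.601]
force: [-1.0, -0.2, -0.9]
width: 0.0535
```

{"api": "apply_moves", "payload": {
  "moves": [
    [-1, 0, 0, 0.001, 0],
    [-1, 0, 0, 0, 0],
    [-1, 0, 0, 0, 0]
  ]
}}

```text
t: 33.13
eef_pos: [0.5898, -0.2576, 0.1928]
ee_rot: [3.141, -0.0, -1.601]
force: [-0.0, 0.3, -0.7]
width: 0.0537
```

{"api": "apply_moves", "payload": {
  "moves": [
    [-1, 0, 0, 0.001, 0],
    [-1, 0, 0, 0, 0],
    [-1, 0, 0, 0, 0]
  ]
}}

```text
t: 33.38
eef_pos: [0.5899, -0.2576, 0.192]
ee_rot: [-3.141, -0.0, -1.601]
force: [0.6, -1.3, 0.5]
width: 0.0538
```

{"api": "apply_moves", "payload": {
  "moves": [
    [-1, 0, 0, 0.001, 0],
    [-1, 0, 0, 0, 0],
    [-1, 0, 0, 0, 0]
  ]
}}

```text
t: 33.63
eef_pos: [0.59, -0.2576, 0.1919]
ee_rot: [-3.141, -0.0, -1.601]
force: [-0.7, 1.1, 5.0]
width: 0.0539
```

{"api": "apply_moves", "payload": {
  "moves": [
    [-1, 0, 0, -0.0008, 0],
    [0.5, 0, 0, 0, 0],
    [0.5, 0, 0, 0, 0],
    [0.5, 0, 0, 0, 0],
    [0.5, 0, 0, 0, 0],
    [0.5, 0, 0, 0, 0],
    [0.5, 0, 0, -0.01, 0],
    [0.5, 0, 0, -0.03, 0],
    [0.5, 0, 0, -0.035, 0],
    [0.5, 0, 0, -0.035, 0],
    [0.5, 0, 0, 0, 0]
  ]
}}

```text
t: 34.55
eef_pos: [0.5925, -0.2592, 0.3109]
ee_rot: [-3.13, -0.004, -1.601]
force: [0.2, -0.9, 1.3]
width: 0.0655
```

```bash
cat > hs.py <<'E'
from h import *
import sys
for n in sys.argv[2:]:
    f=eyes.grab_frame(n);save(f,n+sys.argv[1]);W=cloud(f)
    m=((W[...,2]>0.2195)&(W[...,2]<0.236)&(W[...,0]>.52)&(W[...,0]<.66)&(W[...,1]>-.33)&(W[...,1]<.03)).astype(np.uint8)
    k,l,st,_=cv2.connectedComponentsWithStats(m)
    for i in range(1,k):
        if st[i,4]<80: continue
        P=W[l==i];z=np.median(P[:,2]);P=P[P[:,2]>z-0.006]
        A=np.c_[P[:,:2],np.ones(len(P))];co=np.linalg.lstsq(A,P[:,2],rcond=None)[0]
        r=cv2.minAreaRect(P[:,:2].astype(np.float32)*1000);c=np.array(r[0])/1000
        oy=c[1]+.1465;print(n,st[i,:5],"z",z.round(4),np.round(r[0],1),np.round(r[1],1),round(r[2],1),"slope",co[:2].round(3),"hamframe",np.round([c[0]-.593-.03*oy,oy],4))
E
python3 hs.py 15.png scene side wrist; python3 plan.py .4129 .2385 .05 -1.66
```

```text
scene [205 132  18  14 212] z 0.2273 [ 591.2 -255.7] [67.1 53.6] 85.5 slope [-0.013 -0.025] hamframe [ 0.0015 -0.1092]
side [258 124  23  16 213] z 0.2282 [ 586.7 -258.3] [66.6 52.8] 90.0 slope [ 0.009 -0.019] hamframe [-0.003  -0.1118]
wrist [ 221  152   60   70 4047] z 0.2266 [ 590.3 -257.8] [63.4 53.6] 87.9 slope [-0.02   0.006] hamframe [ 0.0006 -0.1113]
t 34.7 at [ 0.5899 -0.2574  0.3025] yaw -1.6014 w 0.0656 f [ 0.8 -0.4 -1.8]
dx -0.4903 dy 0.1921 dz 0.2525 turn 0.0586 dist 0.527
```

View pics/scene15.png

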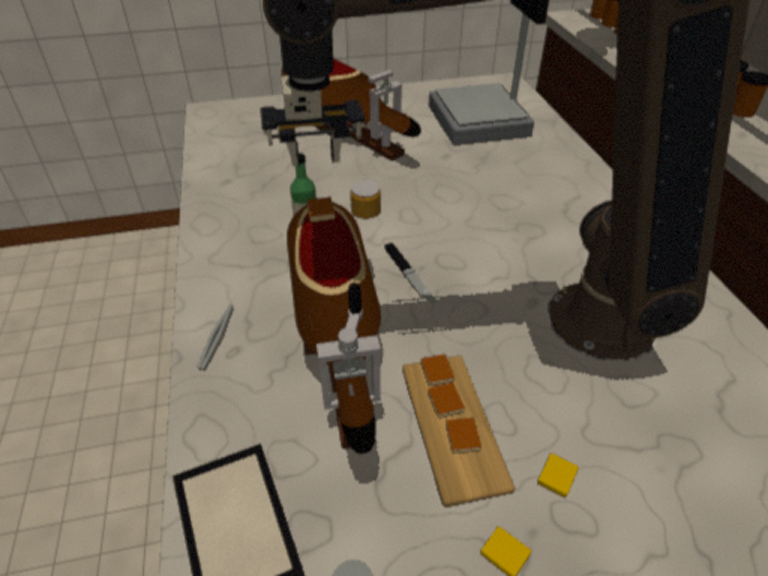

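{"api": "apply_moves", "payload": {
  "moves": [
    [1, -0.02, 0.0078, 0, 0],
    [1, -0.0314, 0.0123, 0, 0],
    [1, -0.0314, 0.0123, 0, 0],
    [1, -0.0314, 0.0123, 0, 0],
    [1, -0.0314, 0.0123, 0, 0],
    [1, -0.0314, 0.0123, 0, 0],
    [1, -0.0314, 0.0123, 0, 0],
    [1, -0.0314, 0.0123, 0, 0],
    [1, -0.0314, 0.0123, 0, 0],
    [1, -0.0314, 0.0123, 0, 0],
    [1, -0.0314, 0.0123, 0, 0],
    [1, -0.0314, 0.0123, 0, 0]
  ]
}}

```text
t: 35.7
eef_pos: [0.4564, 0.1131, 0.3007]
ee_rot: [3.14, -0.001, -1.601]
force: [1.4, 0.2, -0.3]
width: 0.0879
```

{"api": "apply_moves", "payload": {
  "moves": [
    [1, -0.0314, 0.0123, 0, 0],
    [1, -0.0314, 0.0123, 0, 0],
    [1, -0.0314, 0.0123, 0.02, 0],
    [1, -0.0304, 0.0119, 0.02, 0],
    [1, 0, 0, 0.035, 0.07],
    [1, 0, 0, 0.037, 0],
    [1, 0, 0, 0.037, 0],
    [1, 0, 0, 0.035, 0],
    [1, 0, 0, 0.03, 0],
    [1, 0, 0, 0.02, 0],
    [1, 0, 0, 0, 0],
    [1, 0, 0, 0, 0]
  ]
}}

```text
t: 36.7
eef_pos: [0.4122, 0.237, 0.0667]
ee_rot: [3.14, -0.004, -1.671]
force: [0.5, 0.9, 1.2]
width: 0.0877
```

```bash
python3 plan.py .4129 .2385 .002 -1.672
```

```text
t 36.7 at [0.4122 0.237  0.0667] yaw -1.6711 w 0.0877 f [0.5 0.9 1.2]
dx -0.0016 dy -0.0005 dz 0.0647 turn 0.0009 dist 0.002
```

{"api": "apply_moves", "payload": {
  "moves": [
    [1, -0.0005, -0.0003, 0.02, 0],
    [1, 0, 0, 0.02, 0],
    [1, 0, 0, 0.01, 0],
    [1, 0, 0, 0.005, 0],
    [1, 0, 0, 0, 0],
    [1, 0, 0, 0, 0],
    [1, 0, 0, 0, 0]
  ]
}}

```text
t: 37.28
eef_pos: [0.414, 0.2393, 0.014]
ee_rot: [-3.14, 0.002, -1.671]
force: [0.1, 0.6, -0.8]
width: 0.0875
```

```bash
python3 plan.py .4129 .2385 .002 -1.672; python3 sl.py wrist16.png
```

```text
t 37.28 at [0.414  0.2393 0.014 ] yaw -1.671 w 0.0875 f [ 0.1  0.6 -0.8]
dx 0.0009 dy 0.0010 dz 0.0120 turn 0.0010 dist 0.001
[0.414  0.2393 0.014 ] [-3.140e+00  2.000e-03 -1.671e+00]
[155   0 125 147] z 0.0365 [421.2 155.7] [53.4 63.4] 3.5
[203 171  97  63] z 0.0365 [412.  223.6] [35.2 53.1] 84.4
[134 216  39  18] z 0.0438 [463.3 225.7] [ 7.5 18.6] 52.7
[327 216  39  18] z 0.0441 [363.9 235.7] [18.5  7.6] 25.4
[207 262  89  16] z 0.0366 [415.9 263.3] [11.5 52.2] 84.0
```

{"api": "apply_moves", "payload": {
  "moves": [
    [1, 0.0005, 0.0005, 0.006, 0],
    [1, 0, 0, 0.004, 0],
    [1, 0, 0, 0.0012, 0],
    [1, 0, 0, 0, 0],
    [-1, 0, 0, 0, 0],
    [-1, 0, 0, 0, 0],
    [-1, 0, 0, 0, 0],
    [-1, 0, 0, 0, 0],
    [-1, 0, 0, 0, 0],
    [-1, 0, 0, 0, 0],
    [-1, 0, 0, 0, 0],
    [-1, 0, 0, 0, 0]
  ]
}}

```text
t: 38.33
eef_pos: [0.4128, 0.2381, 0.0015]
ee_rot: [-3.142, 0.0, -1.671]
force: [-0.6, 0.9, 1.3]
width: 0.0537
```

{"api": "apply_moves", "payload": {
  "moves": [
    [-1, 0, 0, 0, 0],
    [-1, 0, 0, 0, 0]
  ]
}}

```text
t: 38.5
eef_pos: [0.4128, 0.2381, 0.0015]
ee_rot: [-3.142, 0.0, -1.671]
force: [0.3, -0.0, 1.2]
width: 0.0539
```

{"api": "apply_moves", "payload": {
  "moves": [
    [-1, 0, 0, -0.005, 0],
    [-1, 0, 0, -0.015, 0],
    [-1, 0, 0, -0.03, 0],
    [-1, 0, 0, -0.037, -0.035],
    [-1, 0, 0, -0.037, -0.035],
    [-1, 0, 0, -0.037, 0],
    [-1, 0, 0, -0.037, 0],
    [-1, 0, 0, -0.037, 0],
    [-1, 0, 0, -0.037, 0],
    [-1, 0, 0, -0.037, 0],
    [-1, 0.01, -0.0045, -0.02, 0],
    [-1, 0.02, -0.009, 0, 0]
  ]
}}

```text
t: 39.5
eef_pos: [0.4267, 0.2093, 0.336]
ee_rot: [-3.135, 0.006, -1.599]
force: [0.7, 0.7, -0.4]
width: 0.0533
```

{"api": "apply_moves", "payload": {
  "moves": [
    [-1, 0.0322, -0.0148, 0, 0],
    [-1, 0.0322, -0.0148, 0, 0],
    [-1, 0.0322, -0.0148, 0, 0],
    [-1, 0.0322, -0.0148, 0, 0],
    [-1, 0.0322, -0.0148, 0, 0],
    [-1, 0.0322, -0.0148, 0, 0],
    [-1, 0.0322, -0.0148, 0, 0],
    [-1, 0.0322, -0.0148, 0, 0],
    [-1, 0.0322, -0.0148, 0, 0],
    [-1, 0.0322, -0.0148, 0, 0],
    [-1, 0.0322, -0.0148, 0, 0],
    [-1, 0.0318, -0.0154, 0, 0]
  ]
}}

```text
t: 40.5
eef_pos: [0.5916, -0.1854, 0.3306]
ee_rot: [3.141, 0.0, -1.601]
force: [0.6, -0.5, -0.9]
width: 0.0535
```

```bash
python3 plan.py .5919 -.1835 .2 -1.601
```

```text
t 40.5 at [ 0.5916 -0.1854  0.3306] yaw -1.6015 w 0.0535 f [ 0.6 -0.5 -0.9]
dx -0.0019 dy -0.0002 dz 0.1306 turn -0.0005 dist 0.002
```

{"api": "apply_moves", "payload": {
  "moves": [
    [-1, -0.001, 0, 0.02, 0],
    [-1, 0, 0, 0.03, 0],
    [-1, 0, 0, 0.03, 0],
    [-1, 0, 0, 0.025, 0],
    [-1, 0, 0, 0.015, 0],
    [-1, 0, 0, 0.01, 0],
    [-1, 0, 0, 0.004, 0],
    [-1, 0, 0, 0, 0],
    [-1, 0, 0, 0, 0]
  ]
}}

```text
t: 41.25
eef_pos: [0.5923, -0.1827, 0.1976]
ee_rot: [-3.14, -0.0, -1.601]
force: [0.5, 0.2, -0.2]
width: 0.0536
```

```bash
python3 plan.py .5919 -.1835 .1925 -1.601
```

```text
t 41.25 at [ 0.5923 -0.1827  0.1976] yaw -1.6011 w 0.0536 f [ 0.5  0.2 -0.2]
dx 0.0009 dy 0.0003 dz 0.0051 turn -0.0001 dist 0.001
```

{"api": "apply_moves", "payload": {
  "moves": [
    [-1, 0.0005, 0.0002, 0.003, 0],
    [-1, 0, 0, 0.0015, 0],
    [-1, 0, 0, 0, 0],
    [-1, 0, 0, 0, 0]
  ]
}}

```text
t: 41.58
eef_pos: [0.5916, -0.1831, 0.1923]
ee_rot: [-3.141, -0.0, -1.601]
force: [-0.2, 0.5, -0.6]
width: 0.054
```

{"api": "apply_moves", "payload": {
  "moves": [
    [-1, 0, 0, 0.001, 0],
    [-1, 0, 0, 0, 0],
    [-1, 0, 0, 0, 0]
  ]
}}

```text
t: 41.83
eef_pos: [0.5918, -0.1831, 0.1915]
ee_rot: [-3.141, -0.0, -1.601]
force: [-0.1, 0.4, 4.4]
width: 0.0538
```

Contact at the same height as the first slab; I release and retreat toward the board.

{"api": "apply_moves", "payload": {
  "moves": [
    [-1, 0, 0, -0.0008, 0],
    [0.5, 0, 0, 0, 0],
    [0.5, 0, 0, 0, 0],
    [0.5, 0, 0, 0, 0],
    [0.5, 0, 0, 0, 0],
    [0.5, 0, 0, -0.01, 0],
    [0.5, 0, 0, -0.03, 0],
    [0.5, 0, 0, -0.035, 0],
    [0.5, 0, 0, -0.035, 0],
    [0.5, 0, 0, 0, 0],
    [0.5, 0, 0, 0, 0]
  ]
}}

```text
t: 42.75
eef_pos: [0.5927, -0.1832, 0.3052]
ee_rot: [-3.136, -0.0, -1.601]
force: [-0.4, -0.1, -0.5]
width: 0.0656
```

```bash
python3 hs.py 17.png scene wrist; python3 plan.py .4207 .1557 .05 -1.510
```

```text
scene [205 132  22  29 451] z 0.2269 [ 592.4 -220.1] [141.9  52.6] 89.1 slope [-0.01  -0.006] hamframe [ 0.0016 -0.0736]
wrist [ 217   61   65   79 5005] z 0.2265 [ 590.3 -257.6] [62.7 53.4] 88.2 slope [-0.022  0.   ] hamframe [ 0.0006 -0.1111]
wrist [ 220  152   61   70 4108] z 0.2265 [ 591.7 -183.2] [63.6 53.3] 88.2 slope [-0.008  0.005] hamframe [-0.0002 -0.0367]
t 42.85 at [ 0.5912 -0.1829  0.3017] yaw -1.6014 w 0.0656 f [ 0.  -0.4 -0.6]
dx -0.3332 dy 0.1808 dz 0.2517 turn -0.0914 dist 0.379
```

View pics/wrist17.png

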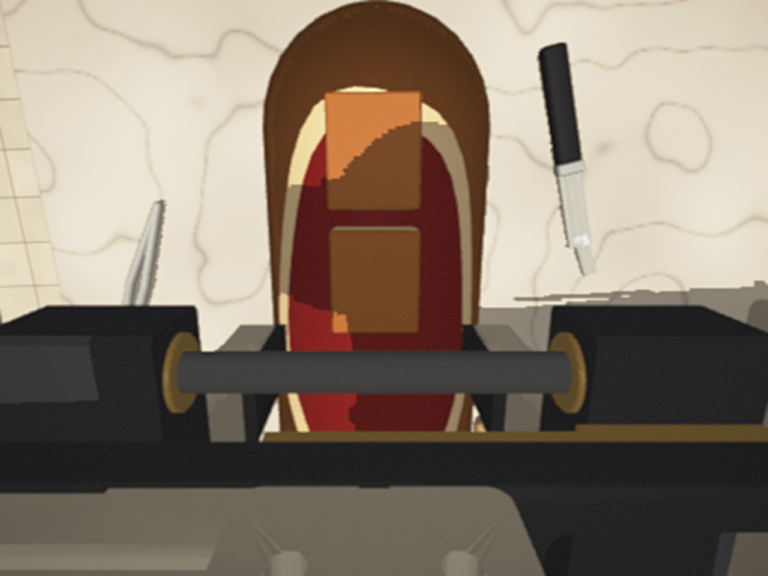

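{"api": "apply_moves", "payload": {
  "moves": [
    [0.6, -0.02, 0.0108, 0, 0],
    [1, -0.0313, 0.017, 0, 0],
    [1, -0.0313, 0.017, 0, 0],
    [1, -0.0313, 0.017, 0, 0],
    [1, -0.0313, 0.017, 0, 0],
    [1, -0.0313, 0.017, 0, 0],
    [1, -0.0313, 0.017, 0, 0],
    [1, -0.0313, 0.017, 0, 0],
    [1, -0.0313, 0.017, 0, 0],
    [1, -0.0313, 0.017, 0, 0],
    [1, -0.0315, 0.017, 0.01, 0],
    [1, 0, 0, 0.02, -0.0914]
  ]
}}

```text
t: 43.85
eef_pos: [0.4196, 0.1599, 0.2726]
ee_rot: [-3.139, 0.002, -1.51]
force: [1.1, -0.4, -0.2]
width: 0.0877
```

{"api": "apply_moves", "payload": {
  "moves": [
    [1, 0, 0, 0.035, 0],
    [1, 0, 0, 0.037, 0],
    [1, 0, 0, 0.037, 0],
    [1, 0, 0, 0.037, 0],
    [1, 0, 0, 0.037, 0],
    [1, 0, 0, 0.035, 0],
    [1, 0, 0, 0.025, 0],
    [1, 0, 0, 0.01, 0],
    [1, 0, 0, 0, 0],
    [1, 0, 0, 0, 0],
    [1, 0, 0, 0, 0]
  ]
}}

```text
t: 44.77
eef_pos: [0.4212, 0.1557, 0.0193]
ee_rot: [-3.141, 0.0, -1.51]
force: [-0.5, 0.1, -0.7]
width: 0.0874
```

```bash
python3 sl.py wrist18.png; python3 plan.py .4207 .1557 .0018 -1.510
```

```text
[0.4212 0.1557 0.0193] [-3.141  0.    -1.51 ]
[218  26 108 131] z 0.0365 [415.9  80.4] [53.2 63.3] 0.1
[204 172  94  62] z 0.0365 [422.  141.9] [53.  35.3] 3.2
[138 216  35  18] z 0.0464 [471.7 150.3] [ 7.7 19.1] 59.1
[327 216  35  18] z 0.0466 [372.7 144.2] [19.  8.] 37.3
[207 262  87  14] z 0.0366 [419.8 182. ] [52.7 10.5] 2.9
t 44.82 at [0.4214 0.1559 0.0196] yaw -1.5097 w 0.0876 f [0.7 1.2 0.3]
dx 0.0002 dy 0.0008 dz 0.0178 turn 0.0003 dist 0.001
```

{"api": "apply_moves", "payload": {
  "moves": [
    [1, 0, 0.0004, 0.008, 0],
    [1, 0, 0, 0.006, 0],
    [1, 0, 0, 0.003, 0],
    [1, 0, 0, 0.0005, 0],
    [1, 0, 0, 0, 0],
    [-1, 0, 0, 0, 0],
    [-1, 0, 0, 0, 0],
    [-1, 0, 0, 0, 0],
    [-1, 0, 0, 0, 0],
    [-1, 0, 0, 0, 0],
    [-1, 0, 0, 0, 0],
    [-1, 0, 0, 0, 0]
  ]
}}

```text
t: 45.82
eef_pos: [0.4206, 0.1555, 0.0013]
ee_rot: [-3.141, 0.0, -1.51]
force: [-0.9, 0.4, 1.0]
width: 0.0535
```

{"api": "apply_moves", "payload": {
  "moves": [
    [-1, 0, 0, 0, 0],
    [-1, 0, 0, 0, 0],
    [-1, 0, 0, 0, 0]
  ]
}}

```text
t: 46.07
eef_pos: [0.4206, 0.1555, 0.0013]
ee_rot: [-3.141, 0.0, -1.51]
force: [-0.5, -0.1, 2.0]
width: 0.0537
```

{"api": "apply_moves", "payload": {
  "moves": [
    [-1, 0, 0, -0.005, 0],
    [-1, 0, 0, -0.015, 0],
    [-1, 0, 0, -0.03, 0],
    [-1, 0, 0, -0.037, 0.045],
    [-1, 0, 0, -0.037, 0.046],
    [-1, 0, 0, -0.037, 0],
    [-1, 0, 0, -0.037, 0],
    [-1, 0, 0, -0.037, 0],
    [-1, 0, 0, -0.037, 0],
    [-1, 0, 0, -0.037, 0],
    [-1, 0.01, -0.007, -0.01, 0],
    [-1, 0.02, -0.014, 0, 0]
  ]
}}

```text
t: 47.07
eef_pos: [0.4415, 0.1262, 0.3247]
ee_rot: [-3.136, 0.005, -1.598]
force: [0.5, -0.1, -0.7]
width: 0.0539
```

{"api": "apply_moves", "payload": {
  "moves": [
    [-1, 0.0255, -0.0178, 0, 0],
    [-1, 0.0255, -0.0178, 0, 0],
    [-1, 0.0255, -0.0178, 0, 0],
    [-1, 0.0255, -0.0178, 0, 0],
    [-1, 0.0255, -0.0178, 0, 0],
    [-1, 0.0255, -0.0178, 0, 0],
    [-1, 0.0255, -0.0178, 0, 0],
    [-1, 0.0255, -0.0178, 0, 0],
    [-1, 0.0257, -0.018, 0, 0],
    [-1, 0, 0, 0, 0],
    [-1, 0, 0, 0, 0]
  ]
}}

```text
t: 47.98
eef_pos: [0.5941, -0.111, 0.3192]
ee_rot: [3.139, -0.0, -1.604]
force: [-0.4, 1.0, -1.4]
width: 0.0538
```

```bash
python3 plan.py .5941 -.1095 .1965 -1.601
```

```text
t 47.98 at [ 0.5941 -0.111   0.3192] yaw -1.6036 w 0.0538 f [-0.4  1.  -1.4]
dx -0.0015 dy 0.0000 dz 0.1227 turn -0.0026 dist 0.002
```

{"api": "apply_moves", "payload": {
  "moves": [
    [-1, -0.001, 0, 0.02, 0],
    [-1, 0, 0, 0.03, 0],
    [-1, 0, 0, 0.03, 0],
    [-1, 0, 0, 0.02, 0],
    [-1, 0, 0, 0.012, 0],
    [-1, 0, 0, 0.008, 0],
    [-1, 0, 0, 0.003, 0],
    [-1, 0, 0, 0, 0],
    [-1, 0, 0, 0, 0]
  ]
}}

```text
t: 48.73
eef_pos: [0.5945, -0.1083, 0.1984]
ee_rot: [-3.14, -0.0, -1.6]
force: [-0.1, 0.4, 0.7]
width: 0.0539
```

```bash
python3 plan.py .5941 -.1095 .1925 -1.601
```

```text
t 48.73 at [ 0.5945 -0.1083  0.1984] yaw -1.6004 w 0.0539 f [-0.1  0.4  0.7]
dx 0.0012 dy 0.0004 dz 0.0059 turn 0.0006 dist 0.001
```

{"api": "apply_moves", "payload": {
  "moves": [
    [-1, 0.0007, 0.0002, 0.003, 0],
    [-1, 0, 0, 0.002, 0],
    [-1, 0, 0, 0, 0],
    [-1, 0, 0, 0, 0]
  ]
}}

```text
t: 49.07
eef_pos: [0.5938, -0.1093, 0.1924]
ee_rot: [-3.141, 0.0, -1.601]
force: [0.3, 0.6, -0.8]
width: 0.0539
```

{"api": "apply_moves", "payload": {
  "moves": [
    [-1, 0, 0, 0.001, 0],
    [-1, 0, 0, 0, 0],
    [-1, 0, 0, 0, 0]
  ]
}}

```text
t: 49.32
eef_pos: [0.594, -0.1093, 0.1913]
ee_rot: [-3.141, -0.0, -1.601]
force: [0.5, 0.5, -0.6]
width: 0.0535
```

{"api": "apply_moves", "payload": {
  "moves": [
    [-1, 0, 0, 0.001, 0],
    [-1, 0, 0, 0, 0],
    [-1, 0, 0, 0, 0]
  ]
}}

```text
t: 49.57
eef_pos: [0.594, -0.1093, 0.1913]
ee_rot: [-3.141, -0.0, -1.601]
force: [-2.9, 0.3, 5.1]
width: 0.0539
```

{"api": "apply_moves", "payload": {
  "moves": [
    [-1, 0, 0, -0.0008, 0],
    [0.5, 0, 0, 0, 0],
    [0.5, 0, 0, 0, 0],
    [0.5, 0, 0, 0, 0],
    [0.5, 0, 0, 0, 0],
    [0.5, 0, 0, -0.01, 0],
    [0.5, 0, 0, -0.03, 0],
    [0.5, 0, 0, -0.035, 0],
    [0.5, 0, 0, -0.035, 0],
    [0.5, 0, 0, 0, 0],
    [0.5, 0, 0, 0, 0]
  ]
}}

```text
t: 50.48
eef_pos: [0.595, -0.1093, 0.3044]
ee_rot: [-3.136, 0.0, -1.601]
force: [0.4, 0.2, 0.1]
width: 0.0656
```

```bash
python3 hs.py 19.png wrist; python3 plan.py .4153 .0804 .05 -1.571
```

```text
wrist [ 217    0   68   50 3254] z 0.2264 [ 590.7 -242.6] [34.1 53.5] 88.2 slope [-0.02  -0.024] hamframe [ 0.0006 -0.0961]
wrist [ 220   63   65   78 4906] z 0.2265 [ 592.  -182.7] [62.2 53.1] 88.1 slope [-0.007 -0.   ] hamframe [ 0.     -0.0362]
wrist [ 222  152   60   70 4067] z 0.2264 [ 594.2 -108.9] [64.2 53.4] 88.0 slope [-0.008  0.006] hamframe [0.0001 0.0376]
t 50.53 at [ 0.5941 -0.1092  0.3023] yaw -1.601 w 0.066 f [-0.7  0.5 -0.3]
dx -0.1841 dy 0.1844 dz 0.2523 turn -0.0300 dist 0.261
```

{"api": "apply_moves", "payload": {
  "moves": [
    [0.6, -0.015, 0.015, 0, 0],
    [1, -0.0241, 0.0242, 0, 0],
    [1, -0.0241, 0.0242, 0, 0],
    [1, -0.0241, 0.0242, 0, 0],
    [1, -0.0241, 0.0242, 0, 0],
    [1, -0.0241, 0.0242, 0, 0],
    [1, -0.0241, 0.0242, 0, 0],
    [1, -0.0245, 0.0242, 0.01, 0],
    [1, 0, 0, 0.03, -0.03],
    [1, 0, 0, 0.037, 0],
    [1, 0, 0, 0.037, 0],
    [1, 0, 0, 0.037, 0]
  ]
}}

```text
t: 51.53
eef_pos: [0.414, 0.0802, 0.1483]
ee_rot: [3.141, 0.0, -1.57]
force: [0.6, 0.6, 0.0]
width: 0.0881
```

{"api": "apply_moves", "payload": {
  "moves": [
    [1, 0, 0, 0.037, 0],
    [1, 0, 0, 0.037, 0],
    [1, 0, 0, 0.03, 0],
    [1, 0, 0, 0.02, 0],
    [1, 0, 0, 0.008, 0],
    [1, 0, 0, 0, 0],
    [1, 0, 0, 0, 0],
    [1, 0, 0, 0, 0]
  ]
}}

```text
t: 52.2
eef_pos: [0.4159, 0.0808, 0.0192]
ee_rot: [-3.14, 0.001, -1.571]
force: [-0.9, 0.3, -0.2]
width: 0.0877
```

```bash
python3 sl.py wrist20.png; python3 plan.py .4155 .0804 .0018 -1.571
```

```text
[0.4159 0.0808 0.0192] [-3.140e+00  1.000e-03 -1.571e+00]
[204 171  94  63] z 0.0365 [415.8  66.6] [53.2 35.6] 0.1
[138 216  35  18] z 0.0465 [465.7  72.5] [ 8.3 19.5] 54.9
[327 216  35  18] z 0.0463 [366.8  72.6] [19.6  8.2] 34.2
[207 262  87  13] z 0.0366 [416.1 106.9] [52.7  9.8] 0.3
t 52.25 at [0.416  0.0809 0.0193] yaw -1.5706 w 0.0873 f [ 0.2 -0.5 -0.1]
dx 0.0005 dy 0.0005 dz 0.0175 turn 0.0004 dist 0.001
```

{"api": "apply_moves", "payload": {
  "moves": [
    [1, 0, 0, 0.008, 0],
    [1, 0, 0, 0.006, 0],
    [1, 0, 0, 0.003, 0],
    [1, 0, 0, 0, 0],
    [1, 0, 0, 0, 0],
    [-1, 0, 0, 0, 0],
    [-1, 0, 0, 0, 0],
    [-1, 0, 0, 0, 0],
    [-1, 0, 0, 0, 0],
    [-1, 0, 0, 0, 0],
    [-1, 0, 0, 0, 0],
    [-1, 0, 0, 0, 0]
  ]
}}

```text
t: 53.25
eef_pos: [0.4151, 0.0803, 0.0011]
ee_rot: [-3.142, 0.0, -1.571]
force: [-1.4, 0.7, 1.8]
width: 0.0535
```

{"api": "apply_moves", "payload": {
  "moves": [
    [-1, 0, 0, 0, 0],
    [-1, 0, 0, 0, 0],
    [-1, 0, 0, 0, 0]
  ]
}}

```text
t: 53.5
eef_pos: [0.4151, 0.0803, 0.0011]
ee_rot: [-3.142, 0.0, -1.571]
force: [-1.0, -0.1, 1.9]
width: 0.0533
```

{"api": "apply_moves", "payload": {
  "moves": [
    [-1, 0, 0, -0.005, 0],
    [-1, 0, 0, -0.015, 0],
    [-1, 0, 0, -0.03, 0],
    [-1, 0, 0, -0.037, 0.015],
    [-1, 0, 0, -0.037, 0.015],
    [-1, 0, 0, -0.037, 0],
    [-1, 0, 0, -0.037, 0],
    [-1, 0, 0, -0.037, 0],
    [-1, 0, 0, -0.037, 0],
    [-1, 0, 0, -0.037, 0],
    [-1, 0.005, -0.008, -0.01, 0],
    [-1, 0.01, -0.0167, 0, 0]
  ]
}}

```text
t: 54.5
eef_pos: [0.44, 0.0653, 0.3247]
ee_rot: [-3.135, 0.004, -1.599]
force: [1.1, 0.7, -1.2]
width: 0.0538
```

{"api": "apply_moves", "payload": {
  "moves": [
    [-1, 0.017, -0.0285, 0, 0],
    [-1, 0.017, -0.0285, 0, 0],
    [-1, 0.017, -0.0285, 0, 0],
    [-1, 0.017, -0.0285, 0, 0],
    [-1, 0.017, -0.0285, 0, 0],
    [-1, 0.0103, -0.0174, 0, 0],
    [-1, 0, 0, 0, 0],
    [-1, 0, 0, 0, 0],
    [-1, 0, 0, 0, 0]
  ]
}}

```text
t: 55.25
eef_pos: [0.5957, -0.0356, 0.3198]
ee_rot: [3.141, -0.0, -1.601]
force: [-0.6, 0.0, -0.2]
width: 0.0536
```

```bash
python3 plan.py .5963 -.0355 .1965 -1.601
```

```text
t 55.25 at [ 0.5957 -0.0356  0.3198] yaw -1.6013 w 0.0536 f [-0.6  0.  -0.2]
dx -0.0001 dy -0.0006 dz 0.1233 turn -0.0003 dist 0.001
```

{"api": "apply_moves", "payload": {
  "moves": [
    [-1, 0, 0, 0.02, 0],
    [-1, 0, 0, 0.03, 0],
    [-1, 0, 0, 0.03, 0],
    [-1, 0, 0, 0.02, 0],
    [-1, 0, 0, 0.012, 0],
    [-1, 0, 0, 0.008, 0],
    [-1, 0, 0, 0.003, 0],
    [-1, 0, 0, 0, 0],
    [-1, 0, 0, 0, 0]
  ]
}}

```text
t: 56.0
eef_pos: [0.5967, -0.0352, 0.1983]
ee_rot: [-3.14, 0.0, -1.6]
force: [0.8, -0.2, -0.3]
width: 0.0539
```

{"api": "apply_moves", "payload": {
  "moves": [
    [-1, 0, 0, 0.002, 0],
    [-1, 0, 0, 0.002, 0],
    [-1, 0, 0, 0, 0],
    [-1, 0, 0, 0, 0]
  ]
}}

```text
t: 56.33
eef_pos: [0.5963, -0.0355, 0.1932]
ee_rot: [-3.141, 0.0, -1.601]
force: [0.4, 0.1, -0.2]
width: 0.0536
```

```bash
python3 plan.py .5963 -.0355 .1915 -1.601
```

```text
t 56.33 at [ 0.5963 -0.0355  0.1932] yaw -1.601 w 0.0536 f [ 0.4  0.1 -0.2]
dx -0.0000 dy 0.0000 dz 0.0017 turn -0.0000 dist 0.000
```

{"api": "apply_moves", "payload": {
  "moves": [
    [-1, 0, 0, 0.0015, 0],
    [-1, 0, 0, 0, 0],
    [-1, 0, 0, 0, 0]
  ]
}}

```text
t: 56.58
eef_pos: [0.5962, -0.0355, 0.1915]
ee_rot: [3.141, -0.0, -1.601]
force: [0.0, 0.1, 0.1]
width: 0.0535
```

{"api": "apply_moves", "payload": {
  "moves": [
    [-1, 0, 0, 0.001, 0],
    [-1, 0, 0, 0, 0],
    [-1, 0, 0, 0, 0]
  ]
}}

```text
t: 56.83
eef_pos: [0.5964, -0.0356, 0.1911]
ee_rot: [-3.141, -0.0, -1.601]
force: [-0.9, 1.3, 3.2]
width: 0.0538
```

{"api": "apply_moves", "payload": {
  "moves": [
    [-1, 0, 0, -0.0004, 0],
    [0.5, 0, 0, 0, 0],
    [0.5, 0, 0, 0, 0],
    [0.5, 0, 0, 0, 0],
    [0.5, 0, 0, 0, 0],
    [0.5, 0, 0, -0.01, 0],
    [0.5, 0, 0, -0.03, 0],
    [0.5, 0, 0, -0.035, 0],
    [0.5, 0, 0, -0.035, 0],
    [0.5, 0, 0, -0.03, 0],
    [0.5, 0, 0, 0, 0],
    [0.5, 0, 0, 0, 0]
  ]
}}

```text
t: 57.83
eef_pos: [0.5972, -0.0354, 0.3341]
ee_rot: [-3.137, 0.001, -1.601]
force: [-0.3, -0.8, -1.0]
width: 0.0655
```

```bash
python3 hs.py 21.png wrist scene; python3 plan.py .4 -.2 .3 -1.571
```

```text
wrist [ 221    0   62   57 3382] z 0.2264 [ 592.2 -172.9] [44.5 53.5] 87.9 slope [-0.007 -0.015] hamframe [-0.     -0.0264]
wrist [ 223   68   58   70 3944] z 0.2264 [ 594.1 -109.2] [62.4 53.5] 88.3 slope [-0.009  0.002] hamframe [0.     0.0373]
wrist [ 224  148   55   63 3323] z 0.2264 [596.6 -35.8] [62.8 53.5] 88.2 slope [-0.009  0.005] hamframe [0.0002 0.1107]
scene [ 206  132   28   61 1023] z 0.227 [ 593.9 -143.8] [290.9  53.7] 88.0 slope [-0.012 -0.001] hamframe [0.0008 0.0027]
t 57.93 at [ 0.5959 -0.0354  0.3308] yaw -1.6009 w 0.066 f [ 0.5 -0.5 -0.4]
dx 0.1704 dy 0.1909 dz 0.0308 turn -0.0299 dist 0.256
```

View pics/wrist21.png

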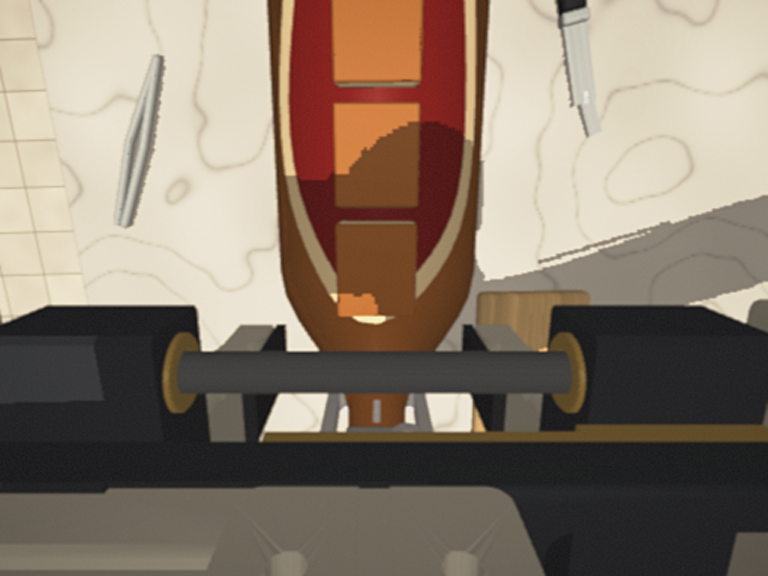

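View pics/scene21.png

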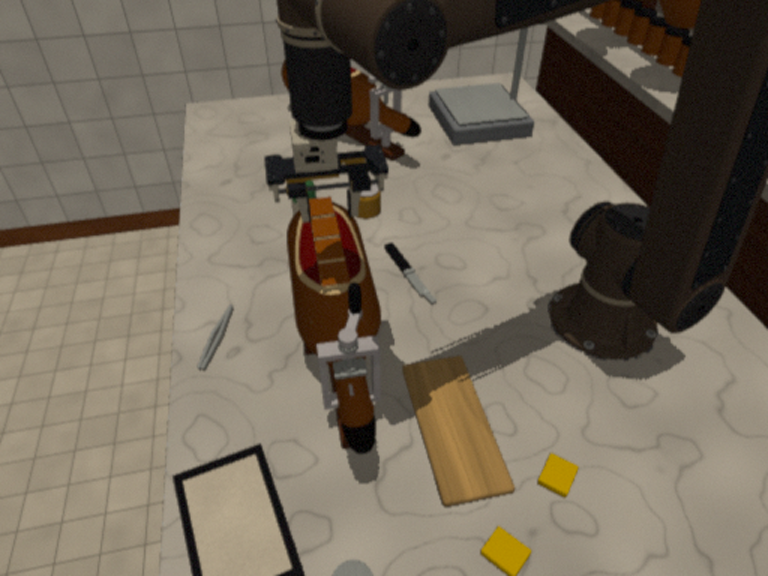

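{"api": "apply_moves", "payload": {
  "moves": [
    [0.5, 0.0117, 0.029, 0, -0.03],
    [0.5, 0.0117, 0.029, 0, 0],
    [0.5, 0.0117, 0.029, 0, 0],
    [0.5, 0.0117, 0.029, 0, 0],
    [0.5, 0.0117, 0.029, 0, 0],
    [0.5, 0.0117, 0.029, 0, 0],
    [0.5, 0, 0, 0, 0],
    [0.5, 0, 0, 0, 0],
    [0.5, 0, 0, 0, 0]
  ]
}}

```text
t: 58.68
eef_pos: [0.4217, -0.1048, 0.3305]
ee_rot: [3.141, 0.0, -1.571]
force: [0.2, -0.7, -0.3]
width: 0.066
```

```bash
cat > kn.py <<'E'
from h import *
import sys
s=arm.get_state();print(s["t"],s["eef_pos"].round(4),s["ee_rot"].round(3))
for n in sys.argv[2:]:
    f=eyes.grab_frame(n);save(f,n+sys.argv[1]);W=cloud(f);c=f["color"].astype(int)
    R=(W[...,0]>.3)&(W[...,0]<.5)&(W[...,1]>-.42)&(W[...,1]<-.05)&(W[...,2]<.05)
    for d in out("knife",f)[:2]: print(n,"net",round(d["score"],2),np.round(d["extent"]),np.nanmedian(W[d["region"]],0).round(3))
    m=(R&(c.max(-1)<60)&(W[...,2]>.009)).astype(np.uint8)
    k,l,st,_=cv2.connectedComponentsWithStats(m)
    if k>1:
        i=1+np.argmax(st[1:,4]);P=W[l==i];r=cv2.minAreaRect(P[:,:2].astype(np.float32)*1000)
        print(n,"handle",st[i],np.median(P[:,2]).round(4),np.round(r[0],1),np.round(r[1],1),round(r[2],1)); print(np.round(cv2.boxPoints(r),1).tolist())
E
python3 kn.py 22.png wrist scene
```

```text
58.6833 [ 0.4217 -0.1048  0.3305] [ 3.141  0.    -1.571]
wrist net 0.65 [252.   0. 292. 137.] [ 0.391 -0.248  0.014]
wrist handle [250   0  25  62 877] 0.0163 [ 401.8 -292.5] [22.4 86.1] 12.5
[[381.5, -252.89999389648438], [400.1000061035156, -337.0], [422.0, -332.1000061035156], [403.5, -248.10000610351562]]
scene net 0.67 [260. 159. 290. 201.] [ 0.395 -0.251  0.012]
scene handle [257 162  16  19 122] 0.0166 [ 405.4 -300.4] [ 25.1 109.6] 13.2
[[380.70001220703125, -249.89999389648438], [405.70001220703125, -356.6000061035156], [430.1000061035156, -350.8999938964844], [405.1000061035156, -244.10000610351562]]
```

View pics/wrist22.png

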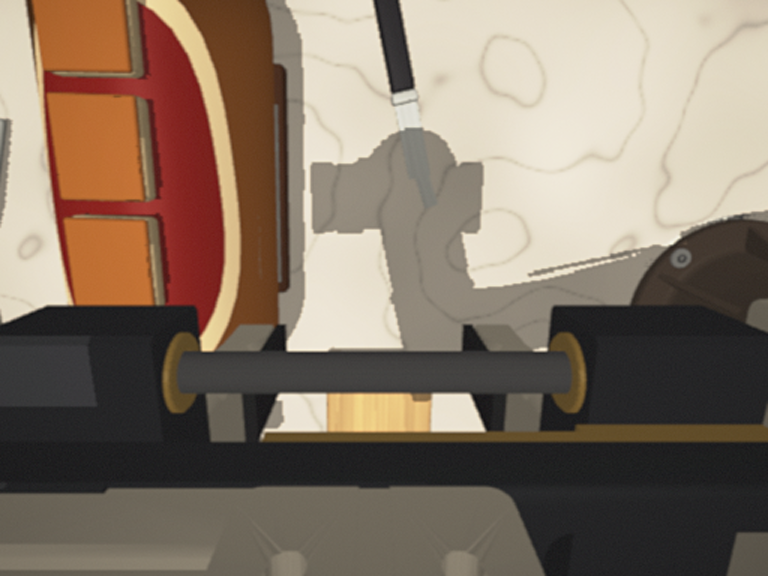

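{"api": "apply_moves", "payload": {
  "moves": [
    [0.3, 0.02, 0.0031, 0, 0],
    [0.3, 0.03, 0.004, 0, 0],
    [0.3, 0.03, 0.004, 0, 0],
    [0.3, 0.03, 0.004, 0, 0],
    [0.3, 0.03, 0.004, 0, 0],
    [0.3, 0.0332, 0.004, 0, 0],
    [0.3, 0, 0, 0.02, -0.111],
    [0.3, 0, 0, 0.035, -0.111],
    [0.3, 0, 0, 0.037, 0],
    [0.3, 0, 0, 0.037, 0],
    [0.3, 0, 0, 0.037, 0],
    [0.3, 0, 0, 0.037, 0]
  ]
}}

```text
t: 59.88
eef_pos: [0.3988, -0.278, 0.126]
ee_rot: [3.141, 0.0, -1.349]
force: [1.4, 0.4, -0.4]
width: 0.0571
```

{"api": "apply_moves", "payload": {
  "moves": [
    [0.3, 0, 0, 0.037, 0],
    [0.3, 0, 0, 0.03, 0],
    [0.3, 0, 0, 0.02, 0],
    [0.3, 0, 0, 0, 0],
    [0.3, 0, 0, 0, 0],
    [0.3, 0, 0, 0, 0]
  ]
}}

```text
t: 60.38
eef_pos: [0.3999, -0.2783, 0.0419]
ee_rot: [-3.141, -0.001, -1.348]
force: [0.5, 0.3, 0.8]
width: 0.0567
```

```bash
python3 kn.py 23.png wrist;  python3 plan.py .3986 -.278 -.013 -1.349
```

```text
60.3833 [ 0.3999 -0.2783  0.0419] [-3.141e+00 -1.000e-03 -1.348e+00]
wrist net 0.65 [238.  84. 273. 288.] [ 0.404 -0.306  0.016]
wrist handle [ 236   86   37  148 4965] 0.0163 [ 404.5 -308. ] [ 24.8 105.6] 12.3
[[381.1000061035156, -259.1000061035156], [403.70001220703125, -362.20001220703125], [427.8999938964844, -356.8999938964844], [405.3999938964844, -253.8000030517578]]
t 60.48 at [ 0.4002 -0.2784  0.0425] yaw -1.3485 w 0.0569 f [-0.4  0.3  0.3]
dx -0.0007 dy 0.0015 dz 0.0555 turn 0.0005 dist 0.002
```

View pics/wrist23.png

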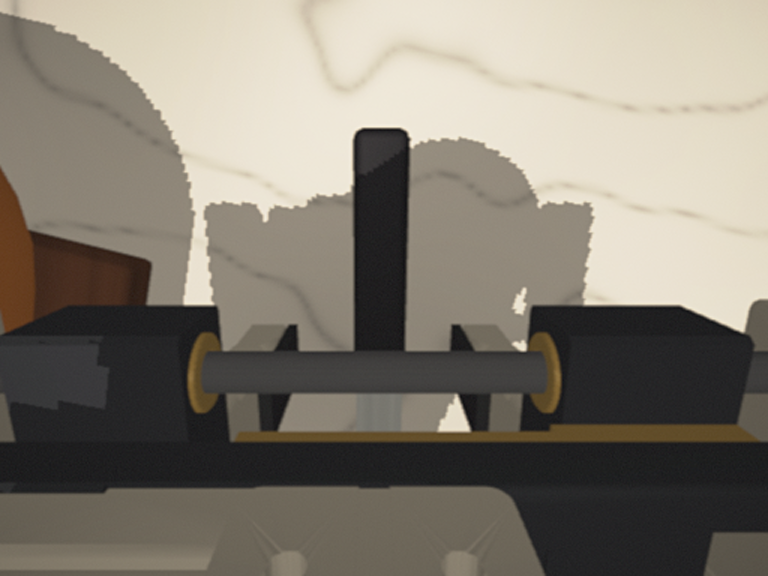

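{"api": "apply_moves", "payload": {
  "moves": [
    [0.3, -0.001, 0.0022, 0.02, 0],
    [0.3, 0, 0, 0.015, 0],
    [0.3, 0, 0, 0.01, 0],
    [0.3, 0, 0, 0.005, 0],
    [0.3, 0, 0, 0, 0],
    [0.3, 0, 0, 0, 0]
  ]
}}

```text
t: 60.98
eef_pos: [0.3972, -0.2777, -0.0082]
ee_rot: [-3.141, -0.001, -1.349]
force: [0.9, -0.3, -0.1]
width: 0.0569
```

{"api": "apply_moves", "payload": {
  "moves": [
    [0.3, 0, 0, 0.003, 0],
    [0.3, 0, 0, 0.0015, 0],
    [0.3, 0, 0, 0, 0],
    [0.3, 0, 0, 0, 0]
  ]
}}

```text
t: 61.32
eef_pos: [0.3966, -0.2775, -0.0133]
ee_rot: [-3.141, -0.0, -1.349]
force: [0.3, -0.2, -0.1]
width: 0.0568
```

{"api": "apply_moves", "payload": {
  "moves": [
    [-1, 0, 0, 0, 0],
    [-1, 0, 0, 0, 0],
    [-1, 0, 0, 0, 0],
    [-1, 0, 0, 0, 0],
    [-1, 0, 0, 0, 0],
    [-1, 0, 0, 0, 0],
    [-1, 0, 0, 0, 0],
    [-1, 0, 0, 0, 0]
  ],
  "newtons": 30
}}

```text
t: 61.98
eef_pos: [0.3965, -0.2775, -0.0135]
ee_rot: [-3.142, -0.0, -1.349]
force: [-0.1, -0.3, 0.5]
width: 0.0257
```

{"api": "apply_moves", "payload": {
  "moves": [
    [-1, 0, 0, 0, 0],
    [-1, 0, 0, -0.005, 0],
    [-1, 0, 0, -0.01, 0],
    [-1, 0, 0, -0.02, 0],
    [-1, 0, 0, 0, 0],
    [-1, 0, 0, 0, 0]
  ]
}}

```text
t: 62.48
eef_pos: [0.3972, -0.2776, 0.0224]
ee_rot: [-3.139, -0.001, -1.349]
force: [-0.5, 0.2, -1.7]
width: 0.0255
```

```bash
python3 kn.py 24.png wrist scene
```

```text
62.4833 [ 0.3972 -0.2776  0.0224] [-3.139e+00 -1.000e-03 -1.349e+00]
wrist net 0.95 [227.  70. 278. 288.] [ 0.406 -0.317  0.052]
wrist handle [220 216  10  18  50] 0.0488 [ 411.1 -280.5] [4.5 9.4] 35.6
[[406.5, -277.8999938964844], [412.0, -285.6000061035156], [415.6000061035156, -283.0], [410.1000061035156, -275.3999938964844]]
scene net 0.8 [268. 163. 290. 194.] [ 0.385 -0.219  0.046]
scene net 0.55 [205. 130. 226. 146.] [ 0.593 -0.251  0.227]
scene handle [266 170   4   5   8] 0.0462 [ 406. -257.] [ 3.2 27.1] 14.8
[[401.0, -244.3000030517578], [407.8999938964844, -270.5], [411.0, -269.70001220703125], [404.1000061035156, -243.5]]
```

View pics/wrist24.png

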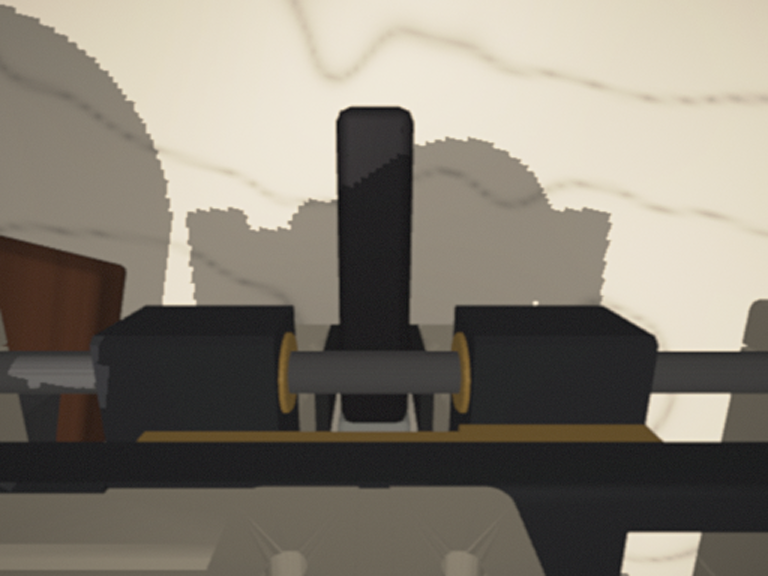

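View pics/scene24.png

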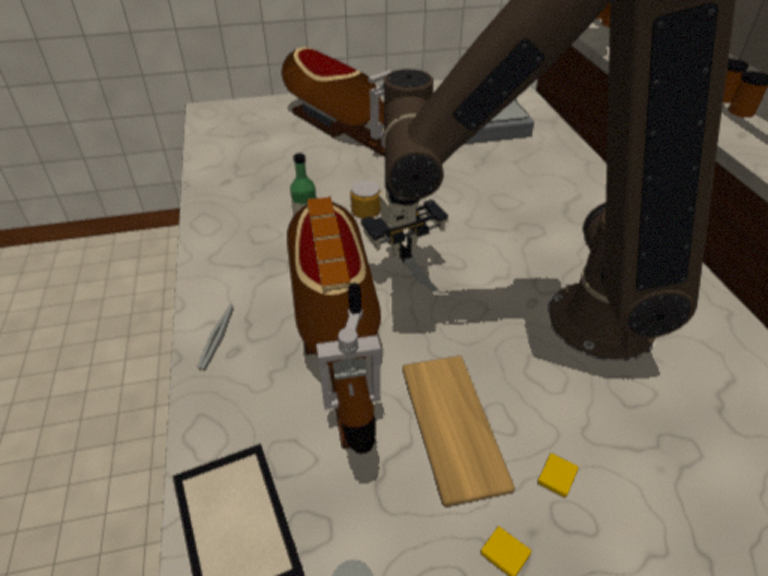

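Run:
```python
from h import *
for n in ("scene","side"):
    f=eyes.grab_frame(n);W=cloud(f)
    m=((W[...,2]>0.015)&(W[...,2]<0.026)&(W[...,0]>.3)&(W[...,0]<.52)&(W[...,1]>.03)&(W[...,1]<.42)).astype(np.uint8)
    m=cv2.morphologyEx(m,cv2.MORPH_OPEN,np.ones((5,5),np.uint8))
    k,l,st,_=cv2.connectedComponentsWithStats(m)
    for i in range(1,k):
        if st[i,4]>500:
            P=W[l==i];r=cv2.minAreaRect(P[:,:2].astype(np.float32)*1000);print(n,st[i],np.round(r[0],1),np.round(r[1],1),round(r[2],1),np.median(P[:,2]))
```

```text
scene [ 270  238   72   97 4074] [418.3 198.8] [308.5 129.9] 89.2 0.0193277174099038
side [ 174  244  102  104 4659] [415. 197.] [308.8 129.6] 89.1 0.020287566818011804
```

{"api": "apply_moves", "payload": {
  "moves": [
    [-1, 0, 0, -0.02, 0],
    [-1, 0, 0, -0.03, 0],
    [-1, 0, 0, -0.03, 0.111],
    [-1, 0, 0, -0.03, 0.111],
    [-1, 0, -0.01, -0.03, 0],
    [-1, 0, -0.0098, -0.01, 0],
    [-1, -0.01, 0, 0, 0],
    [-1, -0.02, 0, 0, 0],
    [-1, -0.03, 0, 0, 0],
    [-1, -0.03, 0, 0, 0],
    [-1, -0.03, 0, 0, 0],
    [-1, -0.03, 0, 0, 0]
  ]
}}

```text
t: 63.78
eef_pos: [0.415, -0.1262, 0.1703]
ee_rot: [3.14, 0.0, -1.572]
force: [-0.4, -0.3, -1.6]
width: 0.0259
```

{"api": "apply_moves", "payload": {
  "moves": [
    [-1, -0.03, -0.0015, 0, 0],
    [-1, -0.03, 0, 0, 0],
    [-1, -0.03, 0, 0, 0],
    [-1, -0.03, 0, 0, 0],
    [-1, -0.03, 0, 0, 0],
    [-1, -0.03, 0, 0, 0],
    [-1, -0.03, 0, 0, 0],
    [-1, -0.03, 0, 0, 0],
    [-1, -0.03, 0, 0, 0],
    [-1, -0.02, 0, 0, 0],
    [-1, 0, 0, 0, 0],
    [-1, 0, 0, 0, 0]
  ]
}}

```text
t: 64.78
eef_pos: [0.4168, 0.1631, 0.1702]
ee_rot: [3.14, -0.001, -1.569]
force: [-0.4, -0.2, -1.7]
width: 0.0255
```

```bash
python3 plan.py .4168 .167 .0065 -1.585
python3 - <<'E'
from h import *
f=eyes.grab_frame("scene");save(f,"scene25.png")
f=eyes.grab_frame("wrist");save(f,"wrist25.png")
E
```

```text
t 64.78 at [0.4168 0.1631 0.1702] yaw -1.5689 w 0.0255 f [-0.4 -0.2 -1.7]
dx -0.0039 dy 0.0000 dz 0.1637 turn 0.0161 dist 0.004
```

View pics/scene25.png

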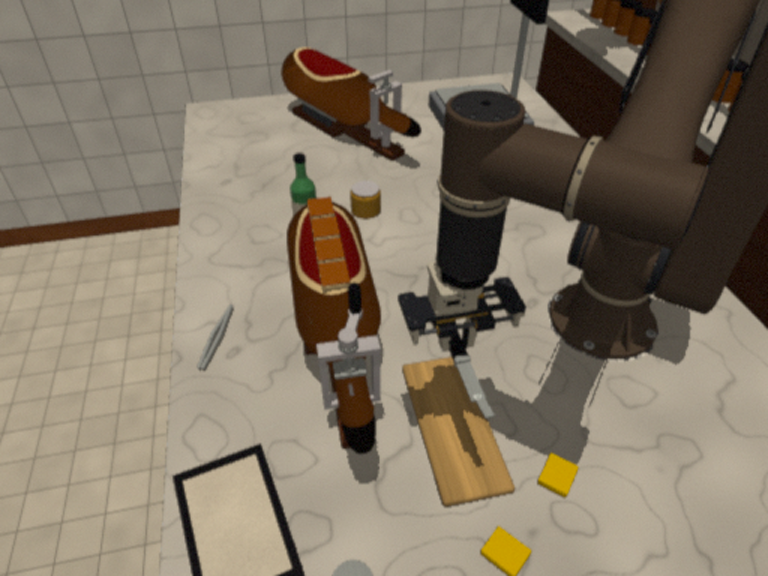

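{"api": "apply_moves", "payload": {
  "moves": [
    [-1, -0.003, 0, 0.02, 0.0161],
    [-1, 0, 0, 0.03, 0],
    [-1, 0, 0, 0.03, 0],
    [-1, 0, 0, 0.03, 0],
    [-1, 0, 0, 0.025, 0],
    [-1, 0, 0, 0.012, 0],
    [-1, 0, 0, 0.006, 0],
    [-1, 0, 0, 0, 0],
    [-1, 0, 0, 0, 0],
    [-1, 0, 0, 0, 0]
  ]
}}

```text
t: 65.72
eef_pos: [0.4185, 0.1658, 0.0195]
ee_rot: [-3.14, 0.001, -1.587]
force: [-0.4, -0.3, -0.9]
width: 0.0258
```

{"api": "apply_moves", "payload": {
  "moves": [
    [-1, 0, 0, 0.003, 0],
    [-1, 0, 0, 0.002, 0],
    [-1, 0, 0, 0, 0],
    [-1, 0, 0, 0, 0]
  ]
}}

```text
t: 66.05
eef_pos: [0.4179, 0.1656, 0.0137]
ee_rot: [-3.141, 0.0, -1.587]
force: [0.3, -0.3, -1.4]
width: 0.0254
```

{"api": "apply_moves", "payload": {
  "moves": [
    [-1, 0, 0, 0.003, 0],
    [-1, 0, 0, 0.002, 0],
    [-1, 0, 0, 0, 0],
    [-1, 0, 0, 0, 0]
  ]
}}

```text
t: 66.38
eef_pos: [0.4177, 0.1654, 0.0082]
ee_rot: [3.141, -0.0, -1.587]
force: [0.4, 0.6, -0.4]
width: 0.0255
```

{"api": "apply_moves", "payload": {
  "moves": [
    [-1, 0, 0, 0.0015, 0],
    [-1, 0, 0, 0, 0],
    [-1, 0, 0, 0, 0]
  ]
}}

```text
t: 66.63
eef_pos: [0.4177, 0.1654, 0.0069]
ee_rot: [3.141, -0.0, -1.587]
force: [1.0, 0.2, -1.2]
width: 0.0252
```

{"api": "apply_moves", "payload": {
  "moves": [
    [-1, 0, 0, 0.001, 0],
    [-1, 0, 0, 0, 0],
    [-1, 0, 0, 0, 0]
  ]
}}

```text
t: 66.88
eef_pos: [0.4179, 0.1656, 0.0064]
ee_rot: [-3.141, 0.0, -1.587]
force: [-1.8, -0.6, 6.5]
width: 0.0254
```

Knife is in contact with the board at the expected height; release and rise.

{"api": "apply_moves", "payload": {
  "moves": [
    [-1, 0, 0, -0.0006, 0],
    [0.3, 0, 0, 0, 0],
    [0.3, 0, 0, 0, 0],
    [0.3, 0, 0, 0, 0],
    [0.3, 0, 0, 0, 0],
    [0.3, 0, 0, 0, 0],
    [0.3, 0, 0, -0.01, 0],
    [0.3, 0, 0, -0.03, 0],
    [0.3, 0, 0, -0.035, 0],
    [0.3, 0, 0, -0.037, 0],
    [0.3, 0, 0, -0.037, 0],
    [0.3, 0, 0, -0.037, 0]
  ]
}}

```text
t: 67.88
eef_pos: [0.4174, 0.1651, 0.1945]
ee_rot: [-3.141, 0.0, -1.587]
force: [0.8, 1.5, -0.6]
width: 0.0568
```

{"api": "apply_moves", "payload": {
  "moves": [
    [0.3, -0.03, 0, -0.03, 0],
    [0.3, -0.035, 0, -0.02, 0],
    [0.3, -0.035, 0, 0, 0],
    [0.3, -0.035, 0, 0, 0],
    [0.3, -0.03, 0, 0, 0],
    [0.3, 0, 0, 0, 0],
    [0.3, 0, 0, 0, 0],
    [0.3, 0, 0, 0, 0]
  ]
}}

```text
t: 68.55
eef_pos: [0.4201, 0.3295, 0.2415]
ee_rot: [3.141, -0.001, -1.587]
force: [0.2, -1.2, 0.5]
width: 0.0571
```

```bash
python3 hs.py 26.png scene side
python3 - <<'E'
from h import *
s=arm.get_state();print(s["t"],s["eef_pos"],s["force"])
f=eyes.grab_frame("wrist");save(f,"wrist26.png")
for n in ("wrist","scene"):
    f=eyes.grab_frame(n);W=cloud(f)
    for d in out("knife",f)[:2]:
        P=W[d["region"]];P=P[~np.isnan(P[:,0])];r=cv2.minAreaRect(P[P[:,2]>.022][:,:2].astype(np.float32)*1000);print(n,d["score"],np.round(r[0]),np.round(r[1]),r[2],np.percentile(P[:,2],[5,50,95]).round(4))
E
```

```text
scene [ 205  132   28   61 1042] z 0.227 [ 594.2 -144.6] [292.6  53.6] 88.4 slope [-0.012 -0.001] hamframe [0.0011 0.0019]
68.65 [0.42039928 0.32905758 0.24207332] [ 0.15351662 -0.43086693 -0.2185054 ]
wrist 0.87 [419. 226.] [180.  27.] 89.82327270507812 [0.0279 0.0304 0.0372]
wrist 0.57 [419. 227.] [181.  27.] 89.84869384765625 [0.0166 0.0184 0.0199]
scene 0.69 [433. 244.] [286.  90.] 71.26995086669922 [0.0211 0.0308 0.0397]
```

View pics/scene26.png

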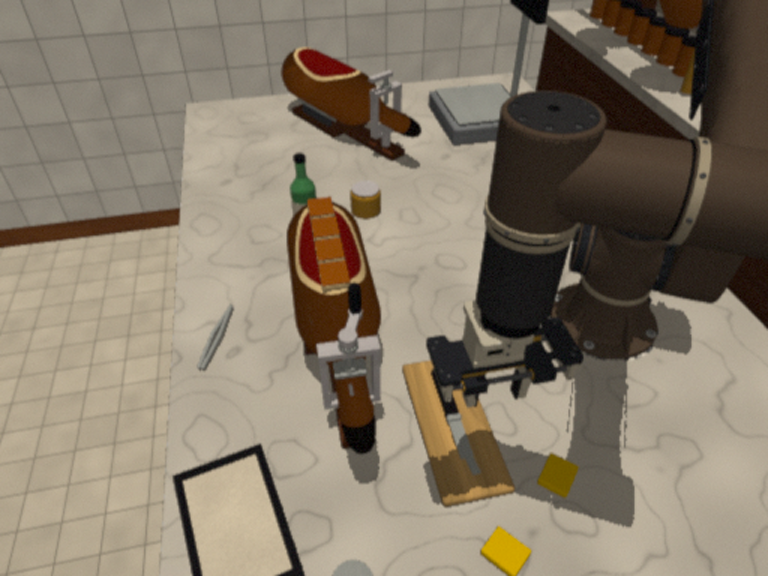

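View pics/wrist26.png

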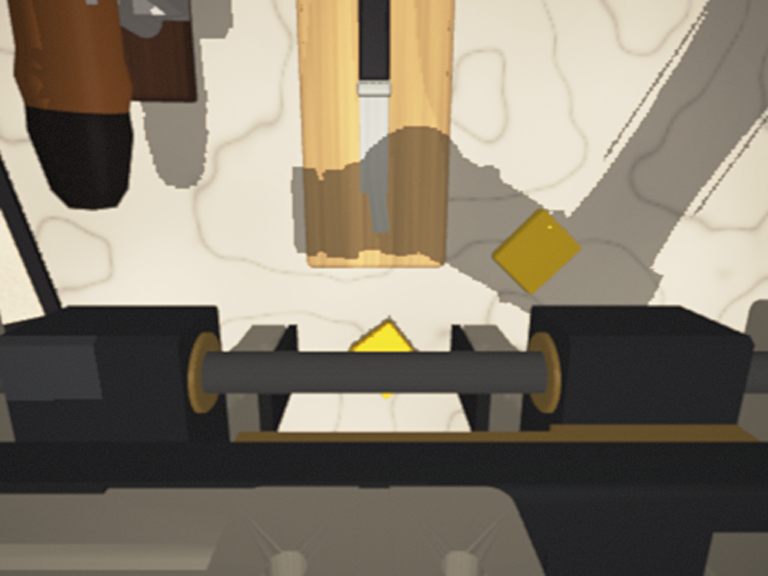

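{"api": "apply_moves", "payload": {
  "moves": [
    [0.3, -0.03, 0, -0.02, 0],
    [0.3, -0.03, 0, -0.02, 0],
    [0.3, -0.03, 0, -0.02, 0],
    [0.3, 0, 0, -0.02, 0],
    [0.3, 0, 0, 0, 0],
    [0.3, 0, 0, 0, 0],
    [0.3, 0, 0, 0, 0],
    [0.3, 0, 0, 0, 0],
    [0.3, 0, 0, 0, 0],
    [0.3, 0, 0, 0, 0]
  ]
}}

```text
t: 69.73
eef_pos: [0.4218, 0.4193, 0.3216]
ee_rot: [3.141, -0.001, -1.587]
force: [-0.0, 0.4, -0.5]
width: 0.0574
```

```bash
python3 hs.py 27.png scene
python3 - <<'E'
from h import *
f=eyes.grab_frame("wrist");save(f,"wrist27.png");W=cloud(f);c=f["color"].astype(int)
for d in out("knife",f)[:1]:
    P=W[d["region"]];P=P[~np.isnan(P[:,0])];r=cv2.minAreaRect(P[P[:,2]>.022][:,:2].astype(np.float32)*1000);print(d["score"],np.round(r[0]),np.round(r[1]),r[2],np.percentile(P[:,2],[5,50,95]).round(4))
    m=d["region"]&(c.max(-1)<70)&(W[...,2]>.025);H=W[m];r=cv2.minAreaRect(H[:,:2].astype(np.float32)*1000);print("handle",np.round(r[0]),np.round(r[1]),r[2],np.median(H[:,2]))
f=eyes.grab_frame("scene");A=cloud(f).reshape(-1,3)
c=A[(A[:,0]>.5)&(A[:,0]<.75)&(A[:,1]>0)&(A[:,1]<.25)&(A[:,2]>.265)&(A[:,2]<.33)];print("crank handle",np.percentile(c,[2,50,98],axis=0).round(4).tolist())
H=A[(A[:,0]>.48)&(A[:,0]<.72)&(A[:,1]>-.25)&(A[:,1]<-.02)&(A[:,2]>.11)&(A[:,2]<.20)]
from scipy.optimize import least_squares
r=least_squares(lambda p:np.hypot((H[:,0]-p[0]-p[1]*(H[:,1]+.13)),H[:,2]-p[2])-.085,[.6,0,.125],loss="soft_l1",f_scale=.002);print("ham",r.x.round(4))
print(arm.get_state()["force"],arm.get_state()["t"])
for n in ("jar","tin","oil"):
    for d in out(n,f)[:1]: print(n,round(d["score"],2),np.nanmedian(cloud(f)[d["region"]],0).round(3))
E
```

```text
scene [ 205  132   28   61 1039] z 0.227 [ 594.2 -143.6] [288.6  54.1] 88.5 slope [-0.011 -0.001] hamframe [0.0011 0.0029]
0.55 [419. 259.] [117.  27.] 89.67070007324219 [0.026  0.029  0.0338]
handle [0. 0.] [0. 0.] 0.0 nan
crank handle [[0.5687, 0.0835, 0.2666], [0.5799, 0.0948, 0.2864], [0.5895, 0.0999, 0.3001]]
ham [0.5936 0.0302 0.1253]
[ 0.23492702  0.21543841 -0.14507293] 69.9333
jar 0.73 [0.654 0.452 0.095]
tin 0.73 [ 0.596 -0.099  0.227]
oil 0.8 [ 0.616 -0.46   0.152]
  return _methods._mean(a, axis=axis, dtype=dtype,
  ret = ret.dtype.type(ret / rcount)
```

View pics/wrist27.png

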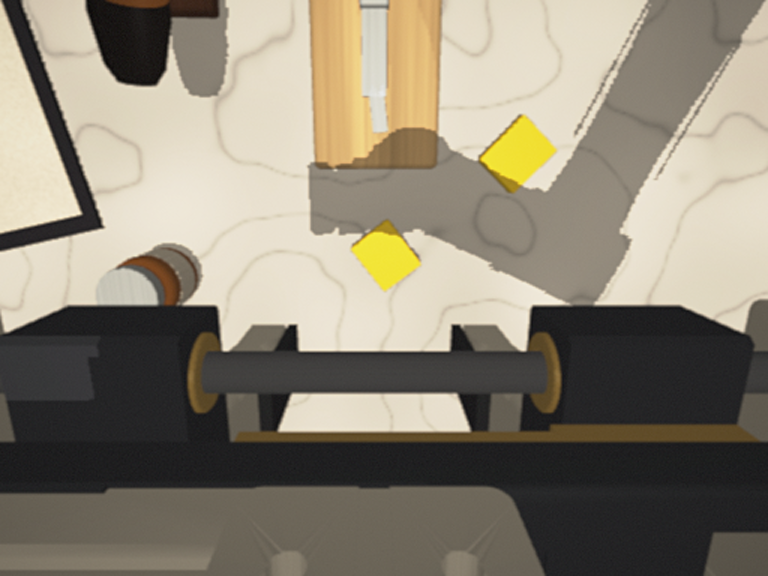

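View pics/scene27.png

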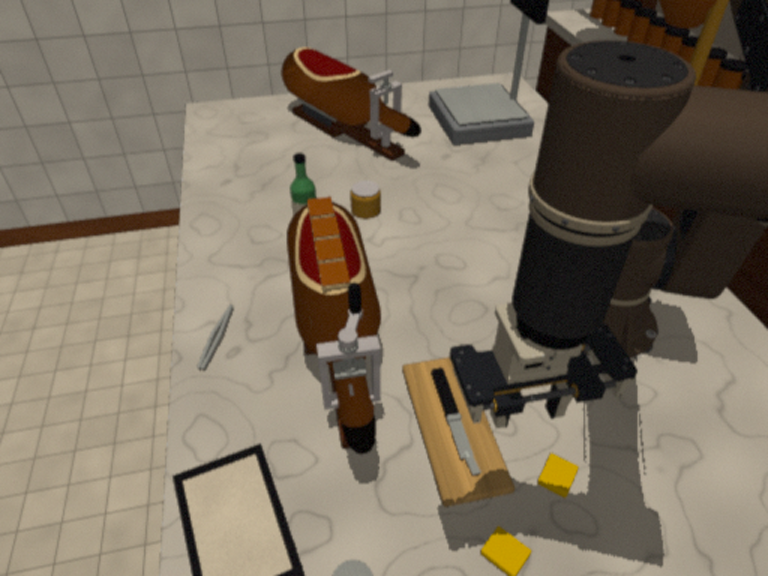

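The final picture shows the four slabs in a row on the ridge (325,245) and the crank handle at (355,297). The knife lies along the middle of the board (455,425), and the jar, tin and bottle are in place.

```bash
python3 -c "
from station import job
print(job.job_done())"
```

```text
the job is handed in; nothing more can be done
None
```

I finished the job and handed it in at about 70 s; the handing-in reports no verdict, so what follows rests on my own measurements.

**Clamp:** I turned the crank about two turns clockwise until it stopped, before any slab was lifted. The first time it hit the stop, the handle slipped out of the jaws at 28 N. I re-gripped it and pushed again until the force rose to about 20 N. The handle's middle is now about 270 mm high, which is the tight height. I could not read the crank angle or the pad force directly; I estimate the angle at about 14.4.

**Slabs:** All four lie flat in one row on the ridge, over the dark cut. They measure within about 1 mm of the ridge line, at about -111, -36, +37 and +111 mm from mid-ham. They tilt by 0.02 or less, and there are gaps of about 10 mm between them.

**Knife:** It lies flat and lengthwise on the board, with its origin within a few millimetres of the board's centre.

**Surroundings:** The ham's fitted axis is unchanged to about 0.1 mm. The jar and bottle measured where they were at the start. The last network check of the tin picked up a slab by mistake, so I only confirmed the tin by eye in the picture.

**What went wrong on the way:** The fingertips sit about 19 mm higher than the reported tool position. My first two tries at a slab therefore closed above it, without moving it, and I corrected for this afterwards.

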